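# Find the gauge leaf that fits the mincer clamp screw

### The job

Try the brass comb leaves from the wooden rack, one by one, in the guide slot over the front screw of the grey cradle, feeling along the thread slowly and with light pressure (never more than about 3 kg on the screw, or the soft brass is marred), until you find the one whose teeth drop fully home in the thread. Leave that leaf standing there, released and fully seated with its teeth all the way in; the other two must be standing in the rack (any slot), and the tins, egg cup and tape roll must stay where they are.

Things in the scene. Friction and masses are not known exactly. Their poses are not given: they have to be found in the camera images.
- leaf_1: one of three like brass comb leaves upright in the rack; only their tooth pitch differs, which fits is not told. Origin: centre of underside (tooth tips), z up, y along the teeth (a half turn is the same). Comb 58 (y) x 10 (x) mm, z = 0 to 30, its lowest 4.5 mm flat-tipped teeth; grip tab above it 30 (y) x 10 (x) mm, up to z = 64. 70 g.
- leaf_2: brass comb leaf, as leaf_1 but of another tooth pitch (all between 9 and 12 mm)
- leaf_3: brass comb leaf, as leaf_1 but of yet another tooth pitch
- cradle: grey cradle bolted to the table, three screws side by side along its y; the front one (at x = 0) lies under a guide slot that keeps a leaf upright: two walls 134 mm long (y), 14 mm apart (x), z = 56 to 72, lips flaring to 29 mm apart at z = 85; end caps at y = +-67 to +-83 reach z = 77. Origin: under the front screw, on the table. Leaf on crests: its origin at z = 55; home: 50.5.
- screw_a: steel clamp screw, one of three that differ in thread pitch (9 to 12 mm); the one under the slot (cradle x = 0) is to be gauged, two are in store behind it at cradle x = 46 and 92. Origin: on its axis, midway, 40 mm above the table; y along it; collar and T-bar at the -y end. Crests 30 mm across (z = 55), thread at least from y = -45 to 45.
- screw_b: clamp screw as screw_a. Square-crested thread 4.5 mm deep; groove mouth 1.6 to 2.2 mm wider than a fitting tooth, root 0.5 to 0.7 mm wider.
- screw_c: clamp screw as screw_a. Where its crests lie along y is not told: a leaf set down may well stand on the crests and must be slid along until it drops.
- rack: wooden rack fixed to the table, 60 x 262 mm base 8 mm thick, three slots end to end along its y at y = -83, 0, +83 mm, each 14 mm wide (x) and 71 mm long (y), floor at z = 8, walls from there to z = 21, then lips flaring to 28 mm apart at z = 32. Origin: centre of its underside. A leaf standing in it has its origin at z = 8. Each leaf starts in the middle of a slot.
- red_tin: red lidded tin, 62 mm across, 64 mm tall; a bystander. Origin: centre of its underside.
- eggcup: white egg cup, 47 mm across, 56 mm tall; a bystander. Origin: centre of its underside.
- spice_tin: tan tin with neck, 45 mm across, 70 mm tall; a bystander. Origin: centre of its underside.
- tape_roll: roll of black tape lying flat, 53 mm across, 18 mm tall; a bystander. Origin: centre of its underside.
There are look-alikes about, which are no part of the job. What is shaped like the leaf_1 but black, orange or pink is not meant.

How it is judged:
By the outcome, as a careful person would: the job done as asked, in the order asked, and still so for the second after the job is handed in, with the robot touching nothing.
It also fails if it takes over 72 s, if anything falls off the work surface, if the arm or the gripper's body presses on something with over 40 N, if the wrist force passes 120 N, or if a joint passes its speed limit or range.

### The arm

A 6-joint arm with a two-finger parallel gripper is mounted at the origin on the work surface; the furniture and walls round the work are solid. World frame = base frame: x ahead of the robot, y to its left, z up, the work surface at z = 0. Lengths are in m, angles in rad, forces in N, time in s.
With the tool pointing down it reaches from about 0.3 to 1 m from the base axis. Payload 5.1 kg.
Tool frame: the origin (TCP) lies midway between the tips of the shut fingers; the grasp point (between the pads) lies 19 mm behind it; z points along the fingers, y is the line along which they close (so a half turn about z gives the same grasp; the last joint's range is limited). The gripper opens to 95 mm and grips with 3 to 60 N. Pads are 20 mm wide; open, the fingers measure 119 mm over their backs; the gripper's body (75 mm by 180 mm) begins 59 mm behind the grasp point.
Start: joints at [-1.347, 0.124, 1.65, -0, 1.367, -0.083], TCP at [0.196, -0.62, 0.215] pointing down, gripper open.
Joint ranges: [-2.61, 2.61], [-1.02, 2.33], [0.03, 2.71], [-1.35, 4.49], [0.32, 2.68], [-2.91, 2.91]. Speed limits (rad/s): [2.57, 2.57, 3.14, 3.14, 3.14, 3.14].

### API

Orientations are given as a rotation vector (axis times angle).
In Python, from cell import sensors, camera, order gives the robot as it stands.
- The arm moves only by the shell command python3 -m pendant 'ROWS' [FORCE]. ROWS is JSON, a list of rows, each an object with "offset": the shift along the tool's x, y, z in m, a list of three; "twist": the turn, a rotation vector about the tool's x, y, z in rad, a list of three; "hand": the finger opening in m, from 0 to 0.0951. In form: [{"offset": [x, y, z], "twist": [rx, ry, rz], "hand": hand}, ...]. A call has 1 to 8 rows; each row shifts and turns the commanded pose from where the row before left it, along the tool's axes as they then stand; what a row does not reach is not made up. A row lasts 1/8 s, in which the tool goes at most 62.5 mm and 10.7 degrees, less where a joint would pass 70% of its speed; a pose out of reach is approached as far as the arm can. A call is refused whole if a number of a shift passes 0.0625 or a number of a turn 0.188, either way. A call with a gripper value outside its range is refused whole. The fingers move at their own pace and stop on an object; FORCE is the grip in N (left out, the last holds). Time passes only in rows, so rows that do not move let the fingers close. It gives the time, the measured TCP pose, the force, the opening and the grip force at its end, in the units of the state.
- sensors.observe(): the state, without advancing time (a new reading comes with each control period).
- camera(name): name is "scene" or "top" or "wrist"; returns a dict with "frame" (400x640x3 uint8, blue, green, red), "camera_matrix" (3x3 intrinsics, pixels), "xyz" and "attitude" of the camera in the world. Camera axes: x right, y down, z forward; pixel columns grow to the right and rows downward; lengths in m; the calibration is good to about 2 mm. A picture is of the moment at which its call begins. There is no depth.
- order.job_done(): hands the job in; it is judged then, once.
The state is a dict: "time_s": time; "joint_positions": joint angles; "qvel": joint speeds; "tau": joint torques, N m; "position": TCP position; "tool_rot": TCP orientation; "wrist_force": force on the tool from outside, world axes, zero at the start; "torque": the same for the moment, N m; "opening": finger opening in m; "grip_force": force on a finger pad.
Only numpy, scipy, OpenCV 4.12 (cv2) and the standard library are available. Lean on these libraries where they do the work, as an engineer would, in place of code of your own. Each camera call takes 0.05 s, during which the arm holds its last target. There are 200 camera calls.

## Working session

There is one attempt and no reset: what is moved stays moved. The work goes in short steps, Python scripts to look and compute and a shell command to move; the robot and the scene stay as the last step left them, time stands still between calls to the robot, and variables do not carry over. Pictures are saved under pics/ and viewed, at most 10 in all, crops included, and the job is handed in when it is done.

```bash
mkdir -p pics; ls; python3 - <<'E'
from cell import sensors,camera,order
import cv2,json,numpy as np
for n in("top","scene"):
    c=camera(n); cv2.imwrite(f"pics/{n}0.png",c["frame"])
    print(n,np.round(c["camera_matrix"],1).tolist(),c["xyz"],c["attitude"])
print(sensors.observe())
E
```

```text
pics
top [[510.8, 0.0, 323.1], [0.0, 510.8, 203.0], [0.0, 0.0, 1.0]] [0.24164206 0.00978106 1.42499161] [-2.07419777  2.12488187 -0.25582438]
scene [[408.8, 0.0, 325.1], [0.0, 408.8, 198.1], [0.0, 0.0, 1.0]] [0.08109445 0.58434095 0.60792874] [-0.9166062   2.37558449 -1.24604234]
{'time_s': 0.1, 'joint_positions': array([-1.34662726e+00,  1.24416875e-01,  1.65158130e+00, -1.54102329e-06,
        1.36749273e+00, -8.25893914e-02]), 'qvel': array([-0.00150917, -0.00038456, -0.00244584, -0.00087935,  0.00091733,
        0.00129692]), 'tau': array([ 2.59343396e-04, -4.18882799e+01, -3.61096501e+01,  7.77548645e-02,
        4.61266504e-02, -5.24359837e-05]), 'position': array([ 0.19612505, -0.61907588,  0.21349894]), 'tool_rot': array([-3.10284052e+00, -4.79679209e-01,  2.13137617e-04]), 'wrist_force': array([-0.22494731,  0.3313481 , -0.41298495]), 'torque': array([-0.03233458, -0.00962891, -0.02242295]), 'grip_force': 0.0, 'opening': 0.09505496738782836}
```

View pics/top0.png

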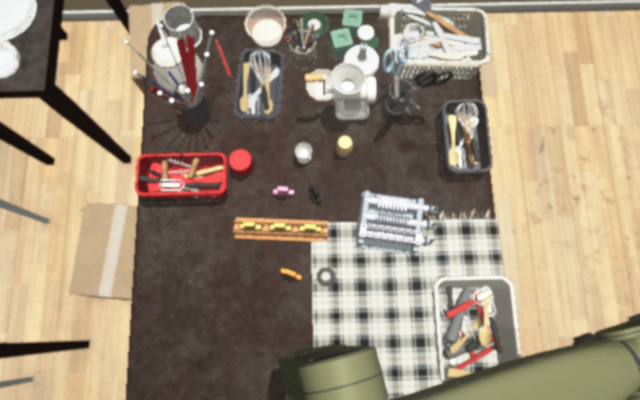

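View pics/scene0.png

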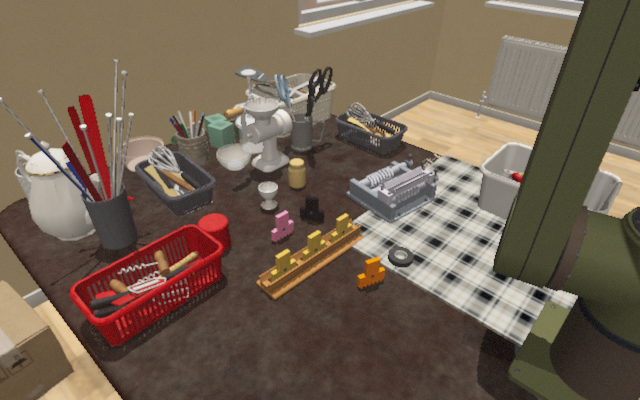

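The top view shows the rack at about (281,229) with three brass leaves, and the grey cradle at (393,222) with its T-bars to the right (-y). The orange, pink and black decoys are at (290,273), (284,190) and (315,193). Next I'll get rough positions, including a magnified view of the cradle.

```bash
cat > h.py <<'E'
from cell import sensors,camera,order
import cv2,numpy as np
from scipy.spatial.transform import Rotation as R
def rays(c,uv):
    uv=np.atleast_2d(np.array(uv,float)); K=c["camera_matrix"]
    d=np.c_[(uv[:,0]-K[0,2])/K[0,0],(uv[:,1]-K[1,2])/K[1,1],np.ones(len(uv))]
    return np.array(c["xyz"]),d@R.from_rotvec(c["attitude"]).as_matrix().T
def onz(c,uv,z):
    o,d=rays(c,uv); return o+d*((z-o[2])/d[:,2])[:,None]
def proj(c,p):
    q=(np.atleast_2d(p)-c["xyz"])@R.from_rotvec(c["attitude"]).as_matrix()
    q=q@np.array(c["camera_matrix"]).T; return q[:,:2]/q[:,2:]
def tool():
    s=sensors.observe(); return np.array(s["position"]),R.from_rotvec(s["tool_rot"]),s
def go(target,yaw):
    """print total shift in tool axes and turn about tool z; tool y axis (mod pi) along world yaw"""
    p,r,s=tool(); M=r.as_matrix(); cur=np.arctan2(M[1,1],M[0,1])
    dy=(yaw-cur+np.pi/2)%np.pi-np.pi/2
    # desired: exactly down, tool y at cur+dy
    a=cur+dy; y=np.array([np.cos(a),np.sin(a),0]); z=np.array([0,0,-1.]); x=np.cross(y,z)
    tw=R.from_matrix(M.T@np.c_[x,y,z]).as_rotvec()
    print("t",round(s["time_s"],2),"tcp",np.round(p,4),"ydir",round(np.degrees(cur),2),"q6",round(s["joint_positions"][5],3),"| toolshift",np.round(M.T@(np.array(target)-p),4),"twist",np.round(tw,4),"wf",np.round(s["wrist_force"],1))
E
python3 - <<'E'
from h import *
c=camera("top"); f=c["frame"]; h=cv2.cvtColor(f,cv2.COLOR_BGR2HSV)
def blobs(lo,hi,z,amin,box):
    m=cv2.inRange(h,lo,hi); b=np.zeros_like(m); x0,y0,x1,y1=box; b[y0:y1,x0:x1]=m[y0:y1,x0:x1]
    for k in cv2.findContours(b,cv2.RETR_EXTERNAL,cv2.CHAIN_APPROX_NONE)[0]:
        if cv2.contourArea(k)>amin:
            r=cv2.minAreaRect(k); print(np.round(r[0],1),np.round(r[1],1),np.round(onz(c,cv2.boxPoints(r),z),3)[:,:2].tolist(),np.round(onz(c,r[0],z)[0],4))
print("leaf");blobs((22,110,110),(38,255,255),.05,8,(225,210,335,250))
print("rack");blobs((5,80,60),(38,255,255),.02,300,(225,210,335,250))
print(onz(c,[[240,160],[303,152],[344,146],[325,276],[362,192],[360,245],[418,250],[425,197]],.06).round(3))
a=cv2.resize(f[170:300,220:440],(792,468),interpolation=cv2.INTER_CUBIC); cv2.imwrite("pics/topz.png",a)
E
```

```text
leaf
[310.1 227.2] [20.2  6.9] [[0.497, 0.062], [0.516, 0.06], [0.511, 0.005], [0.492, 0.007]] [0.5042 0.0332 0.05  ]
[280.5 226.4] [21.1  6.5] [[0.502, 0.143], [0.52, 0.142], [0.515, 0.085], [0.497, 0.086]] [0.5082 0.1141 0.05  ]
[250.6 225.2] [21.1  6.8] [[0.507, 0.225], [0.526, 0.224], [0.52, 0.167], [0.501, 0.168]] [0.5134 0.196  0.05  ]
rack
[279.9 229.4] [96.3 25.6] [[0.476, 0.253], [0.549, 0.252], [0.535, -0.018], [0.462, -0.014]] [0.5055 0.1181 0.02  ]
[[ 0.698  0.226  0.06 ]
 [ 0.718  0.049  0.06 ]
 [ 0.733 -0.067  0.06 ]
 [ 0.369 -0.004  0.06 ]
 [ 0.598 -0.112  0.06 ]
 [ 0.45  -0.101  0.06 ]
 [ 0.433 -0.256  0.06 ]
 [ 0.579 -0.285  0.06 ]]
```

View pics/topz.png

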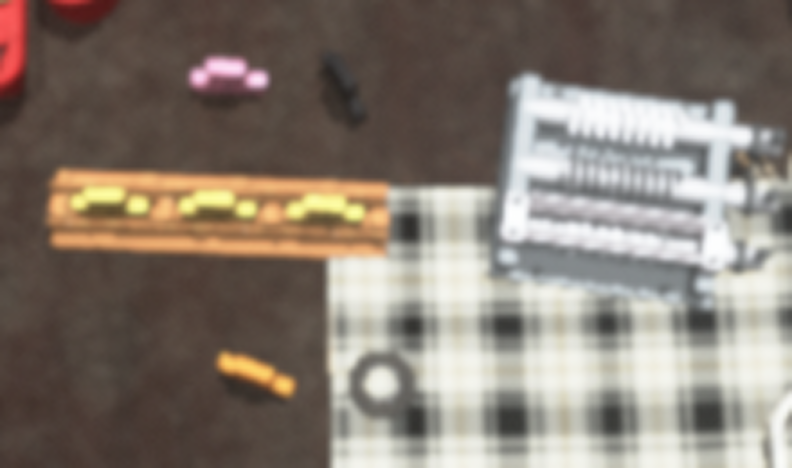

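The zoom shows the rack slots and leaves clearly. The cradle's front slot has its end caps at about zoomed (515,215) and (717,247). I'll move above the cradle for a close look.

```bash
python3 - <<'E'
from h import *
c=camera("top")
e=onz(c,[[220+515/3.6,170+215/3.6],[220+717/3.6,170+247/3.6]],.077); m=e.mean(0); d=e[0]-e[1]
print(e.round(4),m.round(4),np.linalg.norm(d),np.degrees(np.arctan2(-d[0],d[1])))
go([m[0],m[1],.32],np.arctan2(d[1],d[0])-np.pi/2)
E
```

```text
[[ 0.4887 -0.1091  0.077 ]
 [ 0.461  -0.258   0.077 ]] [ 0.4748 -0.1836  0.077 ] 0.15141313498547168 -10.531242287802607
t 0.2 tcp [ 0.1962 -0.6193  0.2139] ydir -72.42 q6 -0.083 | toolshift [ 0.3972 -0.3313 -0.1056] twist [-1.1000e-03 -8.0000e-04 -1.0802e+00] wf [0.4 0.5 0.2]
```

```bash
python3 -m pendant '[{"offset":[0,0,-0.05],"twist":[0,0,0],"hand":0.095},{"offset":[0.02,-0.0165,-0.05],"twist":[0,0,0],"hand":0.095},{"offset":[0.0435,-0.0362,0],"twist":[0,0,0],"hand":0.095},{"offset":[0.0435,-0.0362,0],"twist":[0,0,0],"hand":0.095},{"offset":[0.0435,-0.0362,0],"twist":[0,0,0],"hand":0.095},{"offset":[0.0435,-0.0362,0],"twist":[0,0,0],"hand":0.095},{"offset":[0.0435,-0.0362,0],"twist":[0,0,0],"hand":0.095},{"offset":[0.0435,-0.0362,0],"twist":[0,0,0],"hand":0.095}]'; python3 -m pendant '[{"offset":[0.0435,-0.0362,0],"twist":[0,0,0],"hand":0.06},{"offset":[0.0435,-0.0362,0],"twist":[0,0,0],"hand":0.06},{"offset":[0.0,0,0],"twist":[0,0,-0.18],"hand":0.06},{"offset":[0,0,0],"twist":[0,0,-0.18],"hand":0.06},{"offset":[0,0,0],"twist":[0,0,-0.18],"hand":0.06},{"offset":[0,0,0],"twist":[0,0,-0.18],"hand":0.06},{"offset":[0,0,0],"twist":[0,0,-0.18],"hand":0.06},{"offset":[0,0,0],"twist":[0,0,-0.18],"hand":0.06}]'
python3 - <<'E'
from h import *
go([.4748,-.1836,.32],np.radians(-10.5))
c=camera("wrist"); cv2.imwrite("pics/w1.png",c["frame"]); print(c["xyz"],c["attitude"],np.round(c["camera_matrix"],1).tolist())
E
```

```text
time_s: 1.2
position: [0.3942, -0.3103, 0.3146]
tool_rot: [3.105, 0.48, 0.0]
wrist_force: [0.3, 0.1, -0.1]
opening: 0.0953
grip_force: 0.0
time_s: 2.2
position: [0.4545, -0.2166, 0.3144]
tool_rot: [-2.41, -2.015, 0.0]
wrist_force: [-0.5, -0.2, -0.3]
opening: 0.0604
grip_force: 0.0
t 2.2 tcp [ 0.4545 -0.2166  0.3144] ydir -10.2 q6 -0.373 | toolshift [ 0.0361  0.0141 -0.0056] twist [-0.0003 -0.0001  0.0052] wf [-0.5 -0.2 -0.3]
[ 0.46934606 -0.135929    0.48440954] [ 2.83608298 -0.25233567 -0.0376983 ] [[326.8, 0.0, 318.2], [0.0, 326.8, 205.4], [0.0, 0.0, 1.0]]
```

View pics/w1.png

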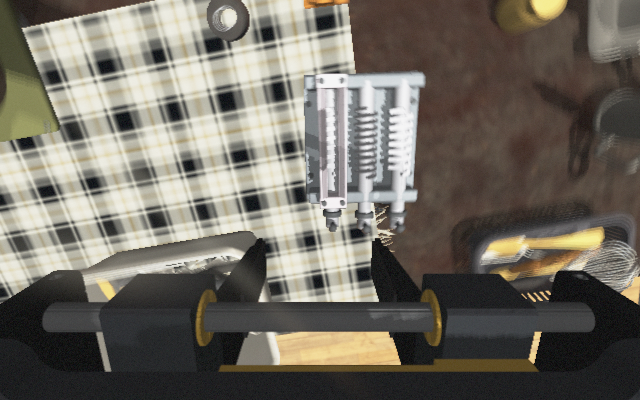

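The wrist view shows the slot running vertically, with end caps at about (332,80) and (332,203), and the T-bars below. I'll go lower for a sharper look.

```bash
python3 -m pendant '[{"offset":[0.02,0.003,0.05],"twist":[0,0,0],"hand":0.06},{"offset":[0.02,0.003,0.05],"twist":[0,0,0],"hand":0.06},{"offset":[0,0,0.03],"twist":[0,0,0],"hand":0.06},{"offset":[0,0,0],"twist":[0,0,0],"hand":0.06}]'
python3 - <<'E'
from h import *
go([.4748,-.1836,.32],np.radians(-10.5))
c=camera("wrist"); np.save("w2.npy",c,allow_pickle=True); f=c["frame"]
q=proj(c,[.4748,-.1836,.077])[0]; print(q)
x0=int(q[0])-90;y0=max(0,int(q[1])-100);print(x0,y0)
cv2.imwrite("pics/w2.png",cv2.resize(f[y0:y0+200,x0:x0+220],(660,600),interpolation=cv2.INTER_CUBIC))
E
```

```text
time_s: 2.75
position: [0.4661, -0.1773, 0.1816]
tool_rot: [-2.413, -2.003, 0.004]
wrist_force: [-0.3, 0.2, 0.3]
opening: 0.06
grip_force: 0.0
t 2.75 tcp [ 0.4661 -0.1773  0.1816] ydir -10.62 q6 -0.286 | toolshift [-0.0043  0.0089 -0.1385] twist [-0.006  -0.0018 -0.0021] wf [-0.3  0.2  0.3]
[329.62282214 208.90910354]
239 108
```

View pics/w2.png

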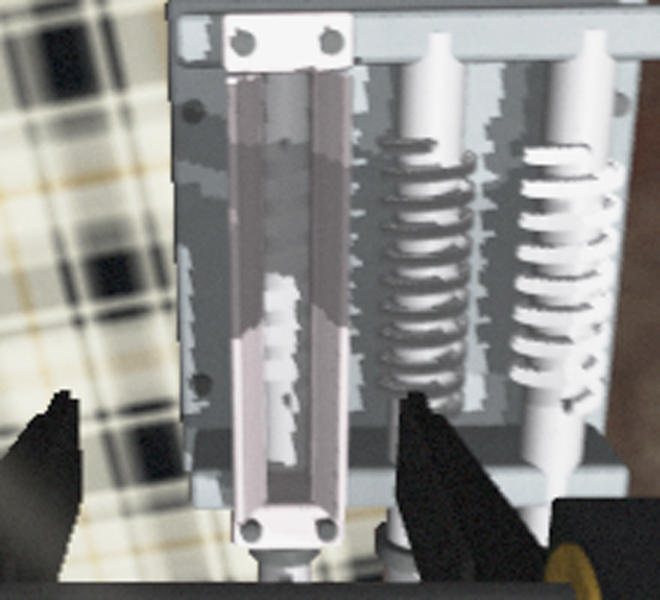

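The close view shows the slot's end-cap bolts at zoomed (243,42), (331,41), (252,529) and (326,530). These give the slot axis.

```bash
python3 - <<'E'
from h import *
c=np.load("w2.npy",allow_pickle=True).item()
b=np.array([[243,42],[331,41],[252,529],[326,530]],float)/3+[239,108]
P=onz(c,b,.078); print(P.round(4))
a=P[:2].mean(0);e=P[2:].mean(0);d=a-e;yaw=np.arctan2(d[1],d[0])-np.pi/2
print("centre",((a+e)/2).round(4),"len",np.linalg.norm(d).round(4),"yaw",np.degrees(yaw).round(2))
# thread profile along front screw at crest height, and stored ones for reference
u=d/np.linalg.norm(d);o=(a+e)/2;n=np.array([u[1],-u[0],0])
g=cv2.cvtColor(c["frame"],cv2.COLOR_BGR2GRAY).astype(np.float32)
for x in(0,.046,.092):
    t=np.arange(-.04,.04,.0005); acc=0
    for k in(-.004,0,.004):
        p=o+u*t[:,None]+n*(x+k); p[:,2]=.054; q=proj(c,p).astype(np.float32)
        v=cv2.remap(g,q[:,0].reshape(1,-1),q[:,1].reshape(1,-1),cv2.INTER_LINEAR)[0]; v=v-np.polyval(np.polyfit(t,v,3),t)
        fr=np.arange(1/13.5e-3,1/8e-3,1.); acc=acc+abs(np.exp(-2j*np.pi*np.outer(fr,t))@(v*np.hanning(len(t))))
    i=np.argsort(-acc)[:1]; print(x,"pitch mm",(1000/fr[i]).round(2),[(round(1000/f,1),int(s)) for f,s in zip(fr[::5],acc[::5])])
go([*np.array([.5082,.1141]),.25],np.radians(-3.2))
E
```

```text
[[ 0.48   -0.109   0.078 ]
 [ 0.5035 -0.1131  0.078 ]
 [ 0.4557 -0.2556  0.078 ]
 [ 0.4785 -0.2602  0.078 ]]
centre [ 0.4794 -0.1845  0.078 ] len 0.1489 yaw -9.51
0 pitch mm [13.5] [(np.float64(13.5), 1255), (np.float64(12.6), 1142), (np.float64(11.9), 1046), (np.float64(11.2), 1005), (np.float64(10.6), 1021), (np.float64(10.1), 1050), (np.float64(9.6), 1065), (np.float64(9.2), 1048), (np.float64(8.8), 993), (np.float64(8.4), 906), (np.float64(8.1), 805)]
0.046 pitch mm [9.] [(np.float64(13.5), 555), (np.float64(12.6), 212), (np.float64(11.9), 139), (np.float64(11.2), 574), (np.float64(10.6), 1906), (np.float64(10.1), 3959), (np.float64(9.6), 6065), (np.float64(9.2), 7356), (np.float64(8.8), 7244), (np.float64(8.4), 5782), (np.float64(8.1), 3622)]
0.092 pitch mm [10.63] [(np.float64(13.5), 1346), (np.float64(12.6), 1778), (np.float64(11.9), 2209), (np.float64(11.2), 2566), (np.float64(10.6), 2702), (np.float64(10.1), 2532), (np.float64(9.6), 2125), (np.float64(9.2), 1668), (np.float64(8.8), 1300), (np.float64(8.4), 995), (np.float64(8.1), 685)]
t 2.8 tcp [ 0.4674 -0.1782  0.1841] ydir -10.62 q6 -0.286 | toolshift [ 0.2948 -0.0139 -0.0657] twist [-0.0018 -0.0006 -0.1295] wf [ 0.  -0.6  0.8]
```

```bash
python3 -m pendant '[{"offset":[0.03,0,-0.04],"twist":[0,0,0],"hand":0.05},{"offset":[0.05,0,0],"twist":[0,0,0],"hand":0.05},{"offset":[0.05,0,0],"twist":[0,0,0],"hand":0.05},{"offset":[0.05,0,0],"twist":[0,0,-0.13],"hand":0.05},{"offset":[0.04,0,0],"twist":[0,0,0],"hand":0.05},{"offset":[0,0,0],"twist":[0,0,0],"hand":0.05}]'
python3 - <<'E'
from h import *
go([.504,.033,.1],np.radians(-3.2))
c=camera("wrist"); np.save("w3.npy",c,allow_pickle=True); f=c["frame"]
h=cv2.cvtColor(f,cv2.COLOR_BGR2HSV)
cv2.imwrite("pics/w3.png",f); print(proj(c,[[.504,.033,.06],[.508,.114,.06],[.513,.196,.06]]).round(1))
for p in proj(c,[[.504,.033,.06],[.508,.114,.06],[.513,.196,.06]]): 
    x,y=p.astype(int); print(h[max(0,min(y,399)),max(0,min(x,639))])
E
```

```text
time_s: 3.55
position: [0.5042, 0.0402, 0.2275]
tool_rot: [2.276, 2.162, 0.005]
wrist_force: [0.1, -0.5, 0.1]
opening: 0.05
grip_force: 0.0
t 3.55 tcp [0.5042 0.0402 0.2275] ydir -2.95 q6 0.025 | toolshift [-0.0072 -0.0004  0.1275] twist [ 0.0043 -0.0003  0.0044] wf [ 0.1 -0.5  0.1]
[[317.4 193.3]
 [317.2 114.5]
 [318.1  22.1]]
[ 28 167 247]
[ 30 145 247]
[ 30 146 247]
```

View pics/w3.png

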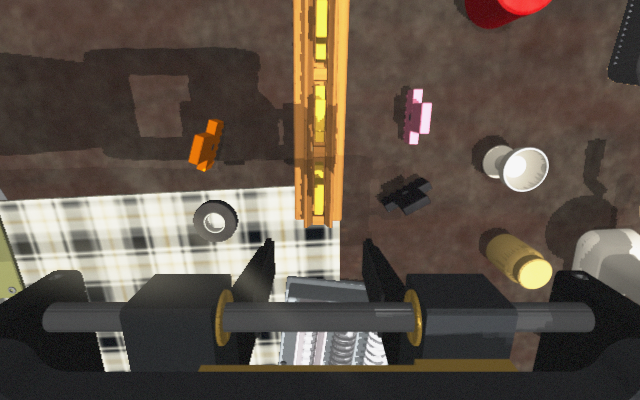

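The wrist view shows the three leaves in line at column ~320, at rows ~190, 105 and 25. The tape roll is at (215,221), and the egg cup and spice tin are well to the right.

```bash
python3 - <<'E'
from h import *
c=np.load("w3.npy",allow_pickle=True).item(); h=cv2.cvtColor(c["frame"],cv2.COLOR_BGR2HSV)
m=cv2.inRange(h,(25,120,190),(36,255,255)); m[:,:300]=0;m[:,345:]=0;m[230:]=0
for k in cv2.findContours(m,cv2.RETR_EXTERNAL,cv2.CHAIN_APPROX_NONE)[0]:
    if cv2.contourArea(k)>15:
        x,y,w,hh=cv2.boundingRect(k); print((x,y,w,hh), "z72",onz(c,[[x+w/2,y],[x+w/2,y+hh],[x,y+hh/2],[x+w,y+hh/2]],.072).round(4)[:,:2].tolist())
m=cv2.inRange(h,(25,120,235),(36,255,255))
for r in range(0,226,6):
    q=np.where(cv2.inRange(h[r:r+1],(24,110,150),(38,255,255))[0,300:345])[0]+300; print(r,(q.min(),q.max(),len(q)) if len(q) else None,end="; ")
w=cv2.resize(c["frame"][0:230,285:360],(450,600)); w=cv2.resize(c["frame"][0:230,270:370],None,fx=2.6,fy=2.6,interpolation=cv2.INTER_CUBIC); cv2.imwrite("pics/w3z.png",w)
E
```

```text
(315, 185, 9, 30) z72 [[0.5067, 0.0448], [0.5051, 0.0125], [0.5013, 0.0292], [0.5106, 0.0287]]
(315, 170, 8, 8) z72 [[0.507, 0.0604], [0.5066, 0.0521], [0.5027, 0.0565], [0.5108, 0.0561]]
(315, 86, 10, 36) z72 [[0.5119, 0.1399], [0.5103, 0.1072], [0.5064, 0.124], [0.5159, 0.1235]]
(316, 44, 10, 15) z72 [[0.5146, 0.1756], [0.514, 0.1631], [0.5097, 0.1696], [0.5188, 0.1691]]
(316, 0, 11, 37) z72 [[0.5167, 0.2104], [0.5153, 0.1812], [0.5111, 0.1963], [0.5209, 0.1958]]
0 (np.int64(317), np.int64(326), 10); 6 (np.int64(317), np.int64(326), 10); 12 (np.int64(317), np.int64(326), 10); 18 (np.int64(317), np.int64(326), 10); 24 (np.int64(316), np.int64(326), 11); 30 (np.int64(316), np.int64(326), 11); 36 (np.int64(317), np.int64(325), 9); 42 None; 48 (np.int64(316), np.int64(325), 10); 54 (np.int64(316), np.int64(325), 10); 60 None; 66 None; 72 None; 78 None; 84 None; 90 (np.int64(316), np.int64(324), 9); 96 (np.int64(319), np.int64(324), 6); 102 (np.int64(316), np.int64(324), 9); 108 (np.int64(316), np.int64(324), 9); 114 (np.int64(315), np.int64(324), 10); 120 (np.int64(317), np.int64(319), 3); 126 None; 132 None; 138 None; 144 None; 150 None; 156 None; 162 None; 168 None; 174 (np.int64(319), np.int64(322), 4); 180 None; 186 (np.int64(318), np.int64(323), 6); 192 (np.int64(315), np.int64(323), 9); 198 (np.int64(315), np.int64(322), 8); 204 (np.int64(315), np.int64(322), 8); 210 (np.int64(315), np.int64(322), 8); 216 None; 222 None;
```

View pics/w3z.png

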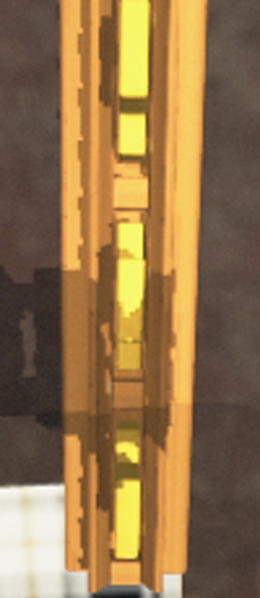

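The zoom confirms the tabs: near leaf at ≈(0.506,0.031), middle at (0.511,0.1135) and far at (0.516,0.1965), with rack yaw ≈ -3.4°. I'll grasp the near leaf across its 10 mm thickness, tips at leaf z≈41 mm so the fingers clear the cradle lips.

```bash
python3 -m pendant '[{"offset":[-0.0092,0.0022,0.05],"twist":[0,0,0.007],"hand":0.035},{"offset":[0,0,0.05],"twist":[0,0,0],"hand":0.035},{"offset":[0,0,0.04],"twist":[0,0,0],"hand":0.035},{"offset":[0,0,0.0385],"twist":[0,0,0],"hand":0.035},{"offset":[0,0,0],"twist":[0,0,0],"hand":0.035},{"offset":[0,0,0],"twist":[0,0,0],"hand":0.035}]' 15
python3 -c "
from h import *
go([.506,.031,.049],np.radians(-3.4))"
```

```text
time_s: 4.35
position: [0.5064, 0.0283, 0.0484]
tool_rot: [2.288, 2.149, 0.003]
wrist_force: [-1.3, 0.3, -0.9]
opening: 0.035
grip_force: 0.0
t 4.35 tcp [0.5064 0.0283 0.0484] ydir -3.58 q6 0.012 | toolshift [ 0.0027 -0.0005 -0.0006] twist [ 0.0032  0.0001 -0.0031] wf [-1.3  0.3 -0.9]
```

```bash
python3 -m pendant '[{"offset":[0,0,0],"twist":[0,0,0],"hand":0.0},{"offset":[0,0,0],"twist":[0,0,0],"hand":0.0},{"offset":[0,0,0],"twist":[0,0,0],"hand":0.0},{"offset":[0,0,-0.02],"twist":[0,0,0],"hand":0.0},{"offset":[0,0,-0.04],"twist":[0,0,0],"hand":0.0},{"offset":[0,0,-0.05],"twist":[0,0,0],"hand":0.0},{"offset":[0,0,-0.03],"twist":[0,0,0],"hand":0.0},{"offset":[0,0,0],"twist":[0,0,0],"hand":0.0}]' 20
python3 -c "
from h import *
go([.4794,-.1845,.16],np.radians(-9.5))"
```

```text
time_s: 5.35
position: [0.5065, 0.0291, 0.1894]
tool_rot: [2.285, 2.15, 0.007]
wrist_force: [0.7, -0.6, -0.8]
opening: 0.0098
grip_force: 20.0
t 5.35 tcp [0.5065 0.0291 0.1894] ydir -3.48 q6 0.012 | toolshift [-0.2149 -0.0143  0.0293] twist [ 0.0064 -0.0004  0.105 ] wf [ 0.7 -0.6 -0.8]
```

```bash
python3 -m pendant '[{"offset":[-0.03,-0.002,0],"twist":[0,0,0],"hand":0.0},{"offset":[-0.05,-0.0033,0],"twist":[0,0,0],"hand":0.0},{"offset":[-0.05,-0.0033,0],"twist":[0,0,0],"hand":0.0},{"offset":[-0.05,-0.0033,0],"twist":[0,0,0],"hand":0.0},{"offset":[-0.035,-0.0024,0.0],"twist":[0,0,0.0],"hand":0.0},{"offset":[0,0,0.015],"twist":[0,0,0.105],"hand":0.0},{"offset":[0,0,0.015],"twist":[0,0,0],"hand":0.0},{"offset":[0,0,0],"twist":[0,0,0],"hand":0.0}]'
python3 - <<'E'
from h import *
go([.4794,-.1845,.105],np.radians(-9.5))
c=camera("wrist"); f=c["frame"];np.save("w4.npy",c,allow_pickle=True)
print(proj(c,[.4794,-.1845,.085]))
s=camera("scene"); q=proj(s,[.48,-.19,.1])[0].astype(int); a=s["frame"][q[1]-50:q[1]+50,q[0]-65:q[0]+65]
b=f[150:350,200:460]
cv2.imwrite("pics/w4.png",np.vstack([cv2.resize(b,(390,300)),cv2.resize(a,(390,300),interpolation=cv2.INTER_CUBIC)]))
E
```

```text
time_s: 6.35
position: [0.4755, -0.1834, 0.1529]
tool_rot: [-2.392, -2.029, 0.003]
wrist_force: [-0.7, 0.3, -0.4]
opening: 0.01
grip_force: 20.0
t 6.35 tcp [ 0.4755 -0.1834  0.1529] ydir -9.4 q6 -0.309 | toolshift [-0.0005  0.0042  0.0479] twist [-0.0055 -0.0017  0.0018] wf [-0.7  0.3 -0.4]
[[323.41073159 218.09709523]]
```

View pics/w4.png

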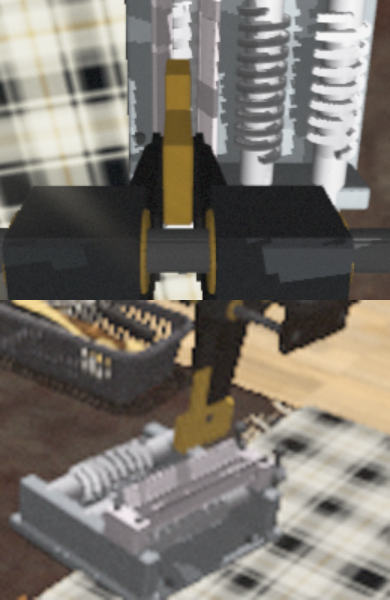

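The leaf is upright and held, a few mm left of the slot axis. I'll correct that by +4 mm and lower it to just above the crests.

```bash
python3 -m pendant '[{"offset":[0,0.0042,0.012],"twist":[0,0,0],"hand":0.0},{"offset":[0,0,0.016],"twist":[0,0,0],"hand":0.0},{"offset":[0,0,0.014],"twist":[0,0,0],"hand":0.0},{"offset":[0,0,0.008],"twist":[0,0,0],"hand":0.0},{"offset":[0,0,0],"twist":[0,0,0],"hand":0.0}]'; python3 -m pendant '[{"offset":[0,0,0.002],"twist":[0,0,0],"hand":0.0},{"offset":[0,0,0.001],"twist":[0,0,0],"hand":0.0},{"offset":[0,0,0.001],"twist":[0,0,0],"hand":0.0},{"offset":[0,0,0],"twist":[0,0,0],"hand":0.0}]'
```

```text
time_s: 7.08
position: [0.4806, -0.1849, 0.1049]
tool_rot: [-2.396, -2.028, 0.002]
wrist_force: [-2.3, 0.5, -1.0]
opening: 0.0099
grip_force: 20.0
time_s: 7.58
position: [0.4806, -0.1851, 0.1022]
tool_rot: [-2.397, -2.028, 0.002]
wrist_force: [-5.0, 0.9, 0.6]
opening: 0.0097
grip_force: 20.0
```

```bash
python3 -m pendant '[{"offset":[0,-0.0015,0],"twist":[0,0,0],"hand":0.0},{"offset":[0,0,0.001],"twist":[0,0,0],"hand":0.0},{"offset":[0,0,0.001],"twist":[0,0,0],"hand":0.0},{"offset":[0,0,0],"twist":[0,0,0],"hand":0.0}]';python3 -m pendant '[{"offset":[0,0,0.001],"twist":[0,0,0],"hand":0.0},{"offset":[0,0,0.001],"twist":[0,0,0],"hand":0.0},{"offset":[0,0,0],"twist":[0,0,0],"hand":0.0}]'
```

```text
time_s: 8.07
position: [0.4803, -0.1852, 0.1003]
tool_rot: [2.397, 2.029, 0.001]
wrist_force: [-0.6, -0.3, -0.3]
opening: 0.0097
grip_force: 20.0
time_s: 8.45
position: [0.4801, -0.1851, 0.0981]
tool_rot: [2.398, 2.029, 0.001]
wrist_force: [-0.3, 0.5, -0.6]
opening: 0.0102
grip_force: 20.0
```

```bash
python3 -m pendant '[{"offset":[0,0,0.001],"twist":[0,0,0],"hand":0.0},{"offset":[0,0,0.001],"twist":[0,0,0],"hand":0.0},{"offset":[0,0,0],"twist":[0,0,0],"hand":0.0}]';python3 -m pendant '[{"offset":[0,0,0.001],"twist":[0,0,0],"hand":0.0},{"offset":[0,0,0],"twist":[0,0,0],"hand":0.0}]';python3 -m pendant '[{"offset":[0,0,0.001],"twist":[0,0,0],"hand":0.0},{"offset":[0,0,0],"twist":[0,0,0],"hand":0.0}]'
```

```text
time_s: 8.82
position: [0.4799, -0.185, 0.096]
tool_rot: [-2.398, -2.03, 0.0]
wrist_force: [0.2, -0.8, -0.4]
opening: 0.0098
grip_force: 20.0
time_s: 9.07
position: [0.4799, -0.185, 0.0951]
tool_rot: [-2.398, -2.03, 0.0]
wrist_force: [-0.3, 1.1, -0.5]
opening: 0.0097
grip_force: 20.0
time_s: 9.32
position: [0.4799, -0.185, 0.0941]
tool_rot: [-2.398, -2.029, 0.0]
wrist_force: [-0.6, -0.6, -0.7]
opening: 0.0103
grip_force: 20.0
```

```bash
python3 -m pendant '[{"offset":[0,0,0.001],"twist":[0,0,0],"hand":0.0},{"offset":[0,0,0],"twist":[0,0,0],"hand":0.0}]';python3 -m pendant '[{"offset":[0,0,0.001],"twist":[0,0,0],"hand":0.0},{"offset":[0,0,0],"twist":[0,0,0],"hand":0.0}]'
```

```text
time_s: 9.57
position: [0.48, -0.1851, 0.0937]
tool_rot: [2.398, 2.03, -0.0]
wrist_force: [-2.2, 0.5, 3.8]
opening: 0.0097
grip_force: 20.0
time_s: 9.82
position: [0.4801, -0.1852, 0.0936]
tool_rot: [-2.398, -2.03, 0.0]
wrist_force: [-3.7, 1.4, 9.3]
opening: 0.0098
grip_force: 20.0
```

Contact at about z=0.0937 with ~9 N of light pressure. I'll feel along the thread.

```bash
for i in 1; do python3 -m pendant '[{"offset":[0.0005,0,0],"twist":[0,0,0],"hand":0.0},{"offset":[0.0005,0,0],"twist":[0,0,0],"hand":0.0},{"offset":[0.0005,0,0],"twist":[0,0,0],"hand":0.0},{"offset":[0.0005,0,0],"twist":[0,0,0],"hand":0.0}]';python3 -m pendant '[{"offset":[0.0005,0,0],"twist":[0,0,0],"hand":0.0},{"offset":[0.0005,0,0],"twist":[0,0,0],"hand":0.0},{"offset":[0.0005,0,0],"twist":[0,0,0],"hand":0.0},{"offset":[0.0005,0,0],"twist":[0,0,0],"hand":0.0}]'; done
```

```text
time_s: 10.32
position: [0.4804, -0.1846, 0.0937]
tool_rot: [2.395, 2.029, -0.003]
wrist_force: [-3.5, -2.4, 6.6]
opening: 0.0101
grip_force: 20.0
time_s: 10.82
position: [0.4807, -0.1836, 0.0937]
tool_rot: [2.394, 2.028, -0.006]
wrist_force: [-5.0, -5.0, 6.9]
opening: 0.0101
grip_force: 20.0
```

```bash
python3 -m pendant '[{"offset":[0.0005,0,0],"twist":[0,0,0],"hand":0.0},{"offset":[0.0005,0,0],"twist":[0,0,0],"hand":0.0},{"offset":[0.0005,0,0],"twist":[0,0,0],"hand":0.0},{"offset":[0.0005,0,0],"twist":[0,0,0],"hand":0.0}]';python3 -m pendant '[{"offset":[0.0005,0,0],"twist":[0,0,0],"hand":0.0},{"offset":[0.0005,0,0],"twist":[0,0,0],"hand":0.0},{"offset":[0.0005,0,0],"twist":[0,0,0],"hand":0.0},{"offset":[0.0005,0,0],"twist":[0,0,0],"hand":0.0}]'; python3 -c "
from h import *
go([.48,-.185,.105],np.radians(-9.5))"
```

```text
time_s: 11.32
position: [0.481, -0.1821, 0.0937]
tool_rot: [2.393, 2.027, -0.007]
wrist_force: [-5.0, -7.5, 6.5]
opening: 0.0101
grip_force: 20.0
time_s: 11.82
position: [0.4813, -0.1804, 0.0939]
tool_rot: [2.393, 2.027, -0.008]
wrist_force: [-6.1, -8.5, 7.4]
opening: 0.0095
grip_force: 20.0
t 11.82 tcp [ 0.4813 -0.1804  0.0939] ydir -9.47 q6 -0.291 | toolshift [-0.0048 -0.0005 -0.0111] twist [0.001  0.0071 0.0005] wf [-6.1 -8.5  7.4]
```

```bash
python3 -m pendant '[{"offset":[0,0,-0.003],"twist":[0,0,0],"hand":0.0},{"offset":[0,0,-0.002],"twist":[0,0,0],"hand":0.0},{"offset":[0,0,0],"twist":[0,0,0],"hand":0.0}]'; python3 -m pendant '[{"offset":[0,0,0.002],"twist":[0,0,0],"hand":0.0},{"offset":[0,0,0.001],"twist":[0,0,0],"hand":0.0},{"offset":[0,0,0.001],"twist":[0,0,0],"hand":0.0},{"offset":[0,0,0],"twist":[0,0,0],"hand":0.0}]'; python3 -c "
from h import *
go([.48,-.185,.105],np.radians(-9.5))"
```

```text
time_s: 12.2
position: [0.4813, -0.1769, 0.0969]
tool_rot: [-2.398, -2.03, -0.0]
wrist_force: [-0.8, -0.1, -1.0]
opening: 0.0096
grip_force: 20.0
time_s: 12.7
position: [0.4814, -0.1771, 0.094]
tool_rot: [-2.397, -2.03, -0.0]
wrist_force: [-2.2, 1.0, 5.1]
opening: 0.0102
grip_force: 20.0
t 12.7 tcp [ 0.4814 -0.1771  0.094 ] ydir -9.5 q6 -0.292 | toolshift [-0.0081 -0.0001 -0.011 ] twist [-0.0003 -0.0003  0.    ] wf [-2.2  1.   5.1]
```

```bash
python3 -m pendant '[{"offset":[-0.0007,0,-0.0002],"twist":[0,0,0],"hand":0.0},{"offset":[-0.0007,0,0],"twist":[0,0,0],"hand":0.0},{"offset":[-0.0007,0,0],"twist":[0,0,0],"hand":0.0},{"offset":[-0.0007,0,0],"twist":[0,0,0],"hand":0.0}]';python3 -m pendant '[{"offset":[-0.0007,0,0],"twist":[0,0,0],"hand":0.0},{"offset":[-0.0007,0,0],"twist":[0,0,0],"hand":0.0},{"offset":[-0.0007,0,0],"twist":[0,0,0],"hand":0.0},{"offset":[-0.0007,0,0],"twist":[0,0,0],"hand":0.0}]'
```

```text
time_s: 13.2
position: [0.4812, -0.1798, 0.0937]
tool_rot: [2.398, 2.029, 0.002]
wrist_force: [0.4, 3.2, 5.9]
opening: 0.0098
grip_force: 20.0
time_s: 13.7
position: [0.4807, -0.1827, 0.0936]
tool_rot: [2.398, 2.029, 0.001]
wrist_force: [1.2, 3.0, 4.5]
opening: 0.0103
grip_force: 20.0
```

```bash
python3 -m pendant '[{"offset":[-0.0012,0,0],"twist":[0,0,0],"hand":0.0},{"offset":[-0.0012,0,0],"twist":[0,0,0],"hand":0.0},{"offset":[-0.0007,0,0],"twist":[0,0,0],"hand":0.0},{"offset":[-0.0006,0,0],"twist":[0,0,0],"hand":0.0}]';for i in 1; do python3 -m pendant '[{"offset":[-0.0006,0,0],"twist":[0,0,0],"hand":0.0},{"offset":[-0.0006,0,0],"twist":[0,0,0],"hand":0.0},{"offset":[-0.0006,0,0],"twist":[0,0,0],"hand":0.0},{"offset":[-0.0006,0,0],"twist":[0,0,0],"hand":0.0}]'; python3 -m pendant '[{"offset":[-0.0006,0,0],"twist":[0,0,0],"hand":0.0},{"offset":[-0.0006,0,0],"twist":[0,0,0],"hand":0.0},{"offset":[-0.0006,0,0],"twist":[0,0,0],"hand":0.0},{"offset":[-0.0006,0,0],"twist":[0,0,0],"hand":0.0}]';done
```

```text
time_s: 14.2
position: [0.48, -0.1861, 0.0935]
tool_rot: [-2.398, -2.029, -0.002]
wrist_force: [1.4, 4.2, 5.8]
opening: 0.0102
grip_force: 20.0
time_s: 14.7
position: [0.4795, -0.1886, 0.0936]
tool_rot: [-2.398, -2.029, -0.001]
wrist_force: [1.0, 3.6, 6.4]
opening: 0.0099
grip_force: 20.0
time_s: 15.2
position: [0.4791, -0.1909, 0.0936]
tool_rot: [-2.398, -2.029, -0.001]
wrist_force: [1.0, 3.7, 5.1]
opening: 0.0099
grip_force: 20.0
```

No drop over 13.8 mm of travel: z stayed constant at 0.0936 and there was only friction. This leaf doesn't fit, so I'll return it to its slot.

```bash
python3 -m pendant '[{"offset":[0,0,-0.02],"twist":[0,0,0],"hand":0.0},{"offset":[0,0,-0.04],"twist":[0,0,0],"hand":0.0},{"offset":[0.03,0,-0.01],"twist":[0,0,0],"hand":0.0},{"offset":[0.06,0,0],"twist":[0,0,0],"hand":0.0},{"offset":[0.06,0,0],"twist":[0,0,0],"hand":0.0},{"offset":[0.05,0,0],"twist":[0,0,-0.107],"hand":0.0},{"offset":[0,0,0],"twist":[0,0,0],"hand":0.0}]'
python3 -c "
from h import *
go([.5064,.030,.052],np.radians(-3.4))"
```

```text
time_s: 16.08
position: [0.5113, 0.008, 0.1619]
tool_rot: [-2.28, -2.161, 0.004]
wrist_force: [-0.4, -0.8, 0.2]
opening: 0.0096
grip_force: 20.0
t 16.07 tcp [0.5113 0.008  0.1619] ydir -3.09 q6 -0.034 | toolshift [ 0.0219 -0.0059  0.1099] twist [-0.002   0.0017  0.0054] wf [-0.4 -0.8  0.2]
```

```bash
python3 -m pendant '[{"offset":[0.0219,-0.0059,0],"twist":[0,0,0.005],"hand":0.0},{"offset":[0,0,0.04],"twist":[0,0,0],"hand":0.0},{"offset":[0,0,0.03],"twist":[0,0,0],"hand":0.0},{"offset":[0,0,0.02],"twist":[0,0,0],"hand":0.0},{"offset":[0,0,0.01],"twist":[0,0,0],"hand":0.0},{"offset":[0,0,0.007],"twist":[0,0,0],"hand":0.0},{"offset":[0,0,0.002],"twist":[0,0,0],"hand":0.0},{"offset":[0,0,0],"twist":[0,0,0],"hand":0.0}]'
python3 -c "
from h import *
go([.5064,.030,.048],np.radians(-3.4))"
```

```text
time_s: 17.08
position: [0.5068, 0.0281, 0.0542]
tool_rot: [-2.291, -2.149, 0.002]
wrist_force: [-2.6, -1.2, -2.9]
opening: 0.01
grip_force: 20.0
t 17.07 tcp [0.5068 0.0281 0.0542] ydir -3.67 q6 0.014 | toolshift [ 0.0019 -0.0005  0.0062] twist [-0.0014  0.0006 -0.0047] wf [-2.6 -1.2 -2.9]
```

```bash
python3 -m pendant '[{"offset":[0.001,-0.0005,0.002],"twist":[0,0,0],"hand":0.0},{"offset":[0,0,0.002],"twist":[0,0,0],"hand":0.0},{"offset":[0,0,0.001],"twist":[0,0,0],"hand":0.0},{"offset":[0,0,0.001],"twist":[0,0,0],"hand":0.0},{"offset":[0,0,0],"twist":[0,0,0],"hand":0.0}]'
```

```text
time_s: 17.7
position: [0.5068, 0.0296, 0.0482]
tool_rot: [-2.291, -2.149, -0.0]
wrist_force: [-4.0, 0.7, 0.9]
opening: 0.01
grip_force: 20.0
```

```bash
python3 -m pendant '[{"offset":[0,-0.001,0.001],"twist":[0,0,0],"hand":0.0},{"offset":[0,0,0.0005],"twist":[0,0,0],"hand":0.0},{"offset":[0,0,0],"twist":[0,0,0],"hand":0.0}]'
```

```text
time_s: 18.08
position: [0.5067, 0.0294, 0.0471]
tool_rot: [2.29, 2.148, 0.002]
wrist_force: [0.4, 0.2, -0.7]
opening: 0.0103
grip_force: 20.0
```

```bash
python3 -m pendant '[{"offset":[0,0,0],"twist":[0,0,0],"hand":0.035},{"offset":[0,0,0],"twist":[0,0,0],"hand":0.035},{"offset":[0,0,-0.02],"twist":[0,0,0],"hand":0.035},{"offset":[0,0,-0.03],"twist":[0,0,0],"hand":0.035},{"offset":[0.043,0,0],"twist":[0,0,0],"hand":0.035},{"offset":[0.04,0,0],"twist":[0,0,0],"hand":0.035},{"offset":[0,0,0],"twist":[0,0,0],"hand":0.035}]'
python3 - <<'E'
from h import *
go([.5115,.1125,.0485],np.radians(-3.4))
s=camera("top"); h=cv2.cvtColor(s["frame"],cv2.COLOR_BGR2HSV)
m=cv2.inRange(h,(22,110,110),(38,255,255)); b=np.zeros_like(m);b[210:250,225:335]=m[210:250,225:335]
for k in cv2.findContours(b,cv2.RETR_EXTERNAL,cv2.CHAIN_APPROX_NONE)[0]:
    if cv2.contourArea(k)>8: print(np.round(cv2.minAreaRect(k),1) if 0 else cv2.minAreaRect(k))
E
```

```text
time_s: 18.95
position: [0.5116, 0.1141, 0.0972]
tool_rot: [2.288, 2.153, 0.001]
wrist_force: [-0.8, -0.6, -0.2]
opening: 0.0351
grip_force: 0.0
t 18.95 tcp [0.5116 0.1141 0.0972] ydir -3.48 q6 0.178 | toolshift [-0.0016 -0.      0.0487] twist [ 0.001  -0.0003 -0.0014] wf [-0.8 -0.6 -0.2]
((310.5, 227.0), (6.0, 21.0), 90.0)
((252.5, 224.0), (4.0, 3.0), 90.0)
```

```bash
python3 -m pendant '[{"offset":[-0.001,0,0.03],"twist":[0,0,0],"hand":0.035},{"offset":[0,0,0.0187],"twist":[0,0,0],"hand":0.035},{"offset":[0,0,0],"twist":[0,0,0],"hand":0.035},{"offset":[0,0,0],"twist":[0,0,0],"hand":0},{"offset":[0,0,0],"twist":[0,0,0],"hand":0.0},{"offset":[0,0,0],"twist":[0,0,0],"hand":0.0}]' 20; python3 -m pendant '[{"offset":[0,0,-0.02],"twist":[0,0,0],"hand":0.0},{"offset":[0,0,-0.05],"twist":[0,0,0],"hand":0.0},{"offset":[0,0,-0.04],"twist":[0,0,0],"hand":0.0},{"offset":[0,0,0],"twist":[0,0,0],"hand":0.0}]'
python3 -c "
from h import *
go([.48,-.185,.105],np.radians(-9.5))"
```

```text
time_s: 19.75
position: [0.5118, 0.1114, 0.049]
tool_rot: [2.291, 2.149, 0.002]
wrist_force: [-0.6, 0.3, 0.4]
opening: 0.0103
grip_force: 3.1
time_s: 20.25
position: [0.514, 0.1117, 0.163]
tool_rot: [2.287, 2.146, 0.011]
wrist_force: [-0.5, -0.1, -1.3]
opening: 0.0099
grip_force: 20.0
t 20.25 tcp [0.514  0.1117 0.163 ] ydir -3.66 q6 0.176 | toolshift [-0.2984 -0.0155  0.0574] twist [ 0.0087 -0.002   0.102 ] wf [-0.5 -0.1 -1.3]
```

```bash
python3 -m pendant '[{"offset":[-0.0397,-0.0022,0],"twist":[0,0,0],"hand":0.0},{"offset":[-0.0597,-0.0031,0],"twist":[0,0,0],"hand":0.0},{"offset":[-0.0597,-0.0031,0],"twist":[0,0,0],"hand":0.0},{"offset":[-0.0597,-0.0031,0],"twist":[0,0,0],"hand":0.0},{"offset":[-0.0597,-0.0031,0],"twist":[0,0,0],"hand":0.0},{"offset":[-0.0199,-0.0009,0],"twist":[0,0,0.102],"hand":0.0},{"offset":[0,0,0.012],"twist":[0,0,0],"hand":0.0},{"offset":[0,0,0],"twist":[0,0,0],"hand":0.0}]'
python3 -c "
from h import *
go([.48,-.185,.1],np.radians(-9.5))"
```

```text
time_s: 21.25
position: [0.4752, -0.1839, 0.1434]
tool_rot: [-2.392, -2.029, 0.002]
wrist_force: [0.0, 0.5, -0.4]
opening: 0.0101
grip_force: 20.0
t 21.25 tcp [ 0.4752 -0.1839  0.1434] ydir -9.4 q6 -0.311 | toolshift [-0.0003  0.0051  0.0433] twist [-0.0045 -0.0019  0.0017] wf [ 0.   0.5 -0.4]
```

```bash
python3 -m pendant '[{"offset":[0,0.0045,0.005],"twist":[0,0,0],"hand":0.0},{"offset":[0,0,0.012],"twist":[0,0,0],"hand":0.0},{"offset":[0,0,0.012],"twist":[0,0,0],"hand":0.0},{"offset":[0,0,0.008],"twist":[0,0,0],"hand":0.0},{"offset":[0,0,0.003],"twist":[0,0,0],"hand":0.0},{"offset":[0,0,0],"twist":[0,0,0],"hand":0.0}]'
```

```text
time_s: 22.0
position: [0.4804, -0.186, 0.1055]
tool_rot: [-2.397, -2.028, 0.001]
wrist_force: [-2.0, 0.4, -1.8]
opening: 0.01
grip_force: 20.0
```

```bash
python3 -m pendant '[{"offset":[0,-0.0007,0.003],"twist":[0,0,0],"hand":0.0},{"offset":[0,0,0.003],"twist":[0,0,0],"hand":0.0},{"offset":[0,0,0.002],"twist":[0,0,0],"hand":0.0},{"offset":[0,0,0.001],"twist":[0,0,0],"hand":0.0},{"offset":[0,0,0],"twist":[0,0,0],"hand":0.0}]'; python3 -m pendant '[{"offset":[0,0,0.001],"twist":[0,0,0],"hand":0.0},{"offset":[0,0,0],"twist":[0,0,0],"hand":0.0}]'
```

```text
time_s: 22.62
position: [0.4803, -0.1861, 0.097]
tool_rot: [-2.398, -2.029, 0.0]
wrist_force: [-2.4, 1.2, 0.1]
opening: 0.0099
grip_force: 20.0
time_s: 22.88
position: [0.4803, -0.1861, 0.0961]
tool_rot: [-2.398, -2.029, 0.0]
wrist_force: [-3.7, 0.1, 0.5]
opening: 0.0101
grip_force: 20.0
```

```bash
python3 -m pendant '[{"offset":[0,-0.001,0.001],"twist":[0,0,0],"hand":0.0},{"offset":[0,0,0],"twist":[0,0,0],"hand":0.0}]'; python3 -m pendant '[{"offset":[0,0,0.001],"twist":[0,0,0],"hand":0.0},{"offset":[0,0,0],"twist":[0,0,0],"hand":0.0}]'; python3 -m pendant '[{"offset":[0,0,0.001],"twist":[0,0,0],"hand":0.0},{"offset":[0,0,0],"twist":[0,0,0],"hand":0.0}]'
```

```text
time_s: 23.12
position: [0.4801, -0.1861, 0.0958]
tool_rot: [2.397, 2.029, 0.002]
wrist_force: [-1.4, 0.3, 1.7]
opening: 0.01
grip_force: 20.0
time_s: 23.38
position: [0.4802, -0.1862, 0.0956]
tool_rot: [2.397, 2.029, 0.001]
wrist_force: [-3.0, 1.5, 6.7]
opening: 0.01
grip_force: 20.0
time_s: 23.62
position: [0.4803, -0.1862, 0.0954]
tool_rot: [2.397, 2.029, 0.001]
wrist_force: [-5.6, 2.0, 11.9]
opening: 0.0099
grip_force: 20.0
```

Contact is at z≈0.0955, the expected crest height. I'll ease off to ~6 N and slide.

```bash
python3 -m pendant '[{"offset":[-0.0006,-0.0005,-0.001],"twist":[0,0,0],"hand":0.0},{"offset":[-0.0006,0,0],"twist":[0,0,0],"hand":0.0},{"offset":[-0.0006,0,0],"twist":[0,0,0],"hand":0.0},{"offset":[-0.0006,0,0],"twist":[0,0,0],"hand":0.0}]';for i in 1; do python3 -m pendant '[{"offset":[-0.0006,0,0],"twist":[0,0,0],"hand":0.0},{"offset":[-0.0006,0,0],"twist":[0,0,0],"hand":0.0},{"offset":[-0.0006,0,0],"twist":[0,0,0],"hand":0.0}]'; python3 -m pendant '[{"offset":[-0.0006,0,0],"twist":[0,0,0],"hand":0.0},{"offset":[-0.0006,0,0],"twist":[0,0,0],"hand":0.0},{"offset":[-0.0006,0,0],"twist":[0,0,0],"hand":0.0}]';done
```

```text
time_s: 24.12
position: [0.4799, -0.1874, 0.0955]
tool_rot: [2.398, 2.029, 0.006]
wrist_force: [-0.5, 5.2, 6.2]
opening: 0.0094
grip_force: 20.0
time_s: 24.5
position: [0.4796, -0.1895, 0.0953]
tool_rot: [2.397, 2.028, 0.005]
wrist_force: [0.1, 3.8, 4.9]
opening: 0.01
grip_force: 20.0
time_s: 24.88
position: [0.479, -0.1918, 0.0948]
tool_rot: [2.397, 2.028, 0.003]
wrist_force: [2.4, 4.1, 4.0]
opening: 0.01
grip_force: 20.0
```

```bash
python3 -m pendant '[{"offset":[-0.0003,0,0],"twist":[0,0,0],"hand":0.0},{"offset":[0,0,0.0005],"twist":[0,0,0],"hand":0.0}]';python3 -m pendant '[{"offset":[-0.0004,0,0],"twist":[0,0,0],"hand":0.0},{"offset":[-0.0004,0,0.0],"twist":[0,0,0],"hand":0.0}]';python3 -m pendant '[{"offset":[-0.0005,0,0],"twist":[0,0,0],"hand":0.0},{"offset":[-0.0005,0,0.0],"twist":[0,0,0],"hand":0.0}]'
```

```text
time_s: 25.12
position: [0.4788, -0.1924, 0.0945]
tool_rot: [2.397, 2.028, 0.002]
wrist_force: [2.0, 3.4, 8.3]
opening: 0.0098
grip_force: 20.0
time_s: 25.38
position: [0.4786, -0.1931, 0.0944]
tool_rot: [2.397, 2.028, 0.002]
wrist_force: [2.8, 3.3, 5.4]
opening: 0.0102
grip_force: 20.0
time_s: 25.62
position: [0.4784, -0.194, 0.0942]
tool_rot: [2.397, 2.028, 0.002]
wrist_force: [2.5, 4.4, 5.3]
opening: 0.0099
grip_force: 20.0
```

```bash
python3 -m pendant '[{"offset":[-0.0006,0,0],"twist":[0,0,0],"hand":0.0},{"offset":[-0.0006,0,0],"twist":[0,0,0],"hand":0.0},{"offset":[-0.0006,0,0],"twist":[0,0,0],"hand":0.0}]' 40; python3 -m pendant '[{"offset":[-0.0006,0,0],"twist":[0,0,0],"hand":0.0},{"offset":[-0.0006,0,0],"twist":[0,0,0],"hand":0.0},{"offset":[-0.0006,0,0],"twist":[0,0,0],"hand":0.0}]';python3 -m pendant '[{"offset":[-0.0006,0,0],"twist":[0,0,0],"hand":0.0},{"offset":[-0.0006,0,0],"twist":[0,0,0],"hand":0.0}]'
```

```text
time_s: 26.0
position: [0.4782, -0.1945, 0.0941]
tool_rot: [-2.398, -2.028, -0.006]
wrist_force: [4.0, 8.3, 6.9]
opening: 0.0096
grip_force: 40.0
time_s: 26.38
position: [0.478, -0.1957, 0.0939]
tool_rot: [-2.398, -2.028, -0.007]
wrist_force: [5.3, 8.5, 6.4]
opening: 0.01
grip_force: 40.0
time_s: 26.62
position: [0.4778, -0.1966, 0.0939]
tool_rot: [-2.397, -2.027, -0.008]
wrist_force: [5.0, 10.8, 5.6]
opening: 0.0097
grip_force: 40.0
```

```bash
python3 - <<'E'
from h import *
s=camera("scene"); q=proj(s,[.478,-.197,.1])[0].astype(int); a=s["frame"][q[1]-40:q[1]+40,q[0]-60:q[0]+60]
c=camera("wrist"); b=c["frame"][110:310,220:420]
cv2.imwrite("pics/w5.png",np.hstack([cv2.resize(a,(480,320),interpolation=cv2.INTER_CUBIC),cv2.resize(b,(320,320))]))
go([.48,-.185,.1],np.radians(-9.5))
E
```

```text
t 26.73 tcp [ 0.4778 -0.1967  0.0939] ydir -9.56 q6 -0.333 | toolshift [ 0.0119  0.0002 -0.006 ] twist [ 0.0018 -0.0047 -0.0011] wf [ 5.2 10.3  5.5]
```

View pics/w5.png

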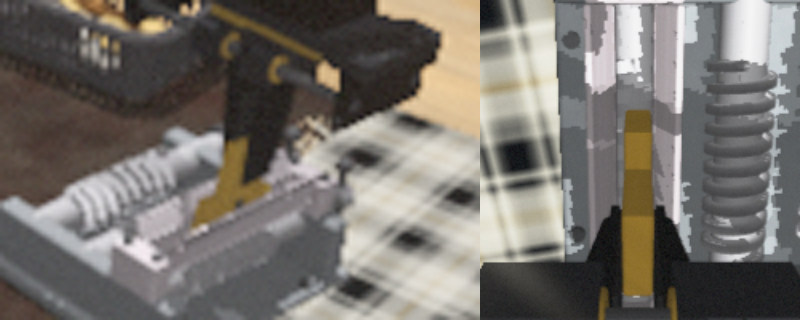

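The picture shows the leaf in the slot and held, perhaps slightly pitched. In the wrist crop the end face, shoulder, tab side and tab top edges are at about crop rows 110, 130, 168 and 215. I'll get the leaf's actual pose from these edges.

```bash
cat >> h.py <<'E'
O=np.array([.4797,-.1845,0]);U=np.array([np.sin(np.radians(9.5)),np.cos(np.radians(9.5)),0])  # slot centre, y axis
NX=np.array([U[1],-U[0],0])
def slotplane(c,uv,pt=None):
    o,d=rays(c,uv); p0=O if pt is None else pt; t=((p0-o)@NX)/(d@NX); return o+d*t[:,None]
def prof(c,x0=316,x1=322,r0=150,r1=320):
    g=c["frame"][r0:r1,x0:x1].reshape(r1-r0,-1,3).mean(1); return g
def edges(c,x0=316,x1=322,r0=150,r1=300):
    g=prof(c,x0,x1,r0,r1).sum(1); d=np.abs(np.gradient(g)); out=[]
    for i in np.argsort(-d):
        if all(abs(i-j)>3 for j in out) and d[i]>12: out.append(i)
        if len(out)==6: break
    for i in sorted(out):
        # camera lies nearly in slot plane: intersect the row with lines at given height instead
        r=r0+i; uv=[(x0+x1)/2-.5,r]; s=" ".join(f"z{z*1000:.0f}:{((onz(c,uv,z)[0]-O)@U)*1000:.1f}" for z in(.05,.0805,.085,.1145,.119))
        print(r,round(float(d[i])),s)
E
python3 - <<'E'
from h import *
c=camera("wrist"); edges(c)
p,_,_=tool(); print("tcp along",((p-O)@U)*1000)
E
```

```text
155 102 z50:39.2 z80:43.4 z85:44.1 z114:48.1 z119:48.8
160 77 z50:35.9 z80:40.6 z85:41.3 z114:45.9 z119:46.5
164 48 z50:33.3 z80:38.4 z85:39.1 z114:44.0 z119:44.8
178 57 z50:23.9 z80:30.3 z85:31.2 z114:37.4 z119:38.4
294 84 z50:-64.1 z80:-45.1 z85:-42.4 z114:-24.0 z119:-21.3
299 56 z50:-68.3 z80:-48.8 z85:-45.9 z114:-27.0 z119:-24.1
tcp along -12.309277960791704
```

```bash
python3 - <<'E'
from h import *
c=camera("wrist"); g=prof(c,r0=172,r1=270).sum(1).astype(int); print(list(zip(range(172,270,2),g[::2])))
p,r,_=tool(); 
def P(y,z,th,yl,zl): # leaf origin at (yl,zl) pitched th
    a=yl+y*np.cos(th)-z*np.sin(th); b=zl+y*np.sin(th)+z*np.cos(th); return O+U*a+np.array([0,0,b])
# predictions for centred, upright leaf: rows of comb tip, comb top, tab base, tab top at +y side; and fits with pitch
for th,yl,zl in((0,-.0123,.055),(0,-.006,.055),(np.radians(5),-.0075,.055),(np.radians(9),-.0045,.0545)):
    print(np.degrees(th),[proj(c,P(y,z,th,yl,zl))[0].round(1).tolist() for y,z in((.029,0),(.029,.03),(.015,.03),(.015,.064),(-.015,.064))])
E
```

```text
[(172, np.int64(352)), (174, np.int64(345)), (176, np.int64(351)), (178, np.int64(312)), (180, np.int64(234)), (182, np.int64(235)), (184, np.int64(226)), (186, np.int64(229)), (188, np.int64(228)), (190, np.int64(228)), (192, np.int64(245)), (194, np.int64(295)), (196, np.int64(297)), (198, np.int64(299)), (200, np.int64(298)), (202, np.int64(295)), (204, np.int64(303)), (206, np.int64(300)), (208, np.int64(298)), (210, np.int64(294)), (212, np.int64(298)), (214, np.int64(300)), (216, np.int64(236)), (218, np.int64(240)), (220, np.int64(236)), (222, np.int64(241)), (224, np.int64(240)), (226, np.int64(236)), (228, np.int64(234)), (230, np.int64(234)), (232, np.int64(236)), (234, np.int64(235)), (236, np.int64(236)), (238, np.int64(235)), (240, np.int64(240)), (242, np.int64(237)), (244, np.int64(247)), (246, np.int64(311)), (248, np.int64(306)), (250, np.int64(304)), (252, np.int64(305)), (254, np.int64(298)), (256, np.int64(297)), (258, np.int64(294)), (260, np.int64(298)), (262, np.int64(296)), (264, np.int64(299)), (266, np.int64(298)), (268, np.int64(298))]
0.0 [[317.4, 190.3], [317.3, 203.0], [317.4, 226.0], [317.3, 250.4], [317.4, 304.4]]
0.0 [[317.4, 180.9], [317.3, 192.3], [317.4, 215.8], [317.3, 238.3], [317.4, 293.6]]
5.0 [[317.4, 184.2], [317.3, 200.7], [317.4, 223.3], [317.3, 252.9], [317.4, 303.9]]
9.0 [[317.3, 180.5], [317.3, 200.1], [317.4, 222.2], [317.3, 255.9], [317.4, 303.8]]
```

```bash
cat >> h.py <<'E'
from scipy.optimize import least_squares
def P(y,z,th,yl,zl):
    return O+U*(yl+y*np.cos(th)-z*np.sin(th))+np.array([0,0,zl+y*np.sin(th)+z*np.cos(th)])
def leaf(c=None):
    """edge rows of the held/standing leaf in the wrist view -> pitch, y along slot, z"""
    c=c or camera("wrist"); col=int(round(proj(c,O+[0,0,.09])[0,0])); g=prof(c,col-2,col+4,140,300).sum(1)
    p,_,_=tool(); y0=(p-O)@U; pts=((.029,0),(.029,.03),(.015,.03),(.015,.064))
    f=lambda v:np.array([proj(c,P(y,z,v[0],v[1],v[2]))[0,1] for y,z in pts])
    d=cv2.GaussianBlur(np.gradient(g).reshape(-1,1),(1,3),0)[:,0]; sg=(-1,1,-1,1); r0=f((0,y0,p[2]-.04)); best=None
    # pick edges by sign: consistent shift of all four around the prediction
    rows=[]
    lo=0
    for sh in np.arange(-16,6,.5):
        rr=[]; sc=0
        for k in range(4):
            a=int(r0[k]+sh)-140; w=np.arange(max(a-3,1),a+4); j=w[np.argmax(sg[k]*d[w])]; rr.append(140+j+.5); sc+=min(sg[k]*d[j],40)
        if best is None or sc>best[0]: best=(sc,rr)
    rr=np.array(best[1]); s=least_squares(lambda v:f(v)-rr,(0,y0,p[2]-.04),x_scale=(.1,.01,.01)).x
    print("rows",rr,"score",round(best[0]),"pitch deg",round(np.degrees(s[0]),2),"y mm",round(s[1]*1e3,1),"z mm",round(s[2]*1e3,1),"| tcp y",round(y0*1e3,1),"z",round(p[2]*1e3,1))
E
python3 -c "
from h import *
leaf()"
```

```text
rows [178.5 192.5 215.5 244.5] score 108 pitch deg 4.02 y mm -2.9 z mm 57.6 | tcp y -12.3 z 93.9
```

The fit shows the leaf has pivoted in the pads (≈4° pitch, with the hand ~6 mm ahead of it). The across-thickness grip slips along y, so this feel is not reliable. I'll release, turn the hand 90° and hold the tab by its ends, which pushes positively along y.

```bash
python3 -m pendant '[{"offset":[0.002,0,-0.001],"twist":[0,0,0],"hand":0.0},{"offset":[0.001,0,0],"twist":[0,0,0],"hand":0.03},{"offset":[0,0,0],"twist":[0,0,0],"hand":0.03},{"offset":[0,0,-0.02],"twist":[0,0,0],"hand":0.045},{"offset":[0,0,-0.022],"twist":[0,0,-0.08],"hand":0.045},{"offset":[0,0,-0.002],"twist":[0,0,-0.185],"hand":0.045},{"offset":[0,0,0],"twist":[0,0,-0.185],"hand":0.045},{"offset":[0,0,0],"twist":[0,0,-0.185],"hand":0.045}]'; python3 -m pendant '[{"offset":[0,0,0],"twist":[0,0,-0.185],"hand":0.045},{"offset":[0,0,0],"twist":[0,0,-0.185],"hand":0.045},{"offset":[0,0,0],"twist":[0,0,-0.185],"hand":0.045},{"offset":[0,0,0],"twist":[0,0,-0.185],"hand":0.045},{"offset":[0,0,0],"twist":[0,0,-0.185],"hand":0.045},{"offset":[0,0,0],"twist":[0,0,0],"hand":0.045}]'
python3 - <<'E'
from h import *
go(O+U*-.004+[0,0,.093],np.radians(80.5))
c=camera("wrist"); q=proj(c,P(0,.064,0,-.004,.055))[0]; print(q)
h=cv2.cvtColor(c["frame"],cv2.COLOR_BGR2HSV); m=cv2.inRange(h,(18,110,60),(38,255,255)); b=np.zeros_like(m); x,y=q.astype(int); b[max(0,y-70):y+70,x-80:x+80]=m[max(0,y-70):y+70,x-80:x+80]
print(cv2.boundingRect(b)); np.save("w6.npy",c,allow_pickle=True)
for z in(.119,.1145): print([((onz(c,[u,q[1]],z)[0]-O)@U*1000).round(1) for u in range(int(q[0])-40,int(q[0])+41,20)])
cv2.imwrite("pics/w6.png",cv2.resize(c["frame"][max(0,y-80):y+110,x-100:x+100],(600,570),interpolation=cv2.INTER_CUBIC)); print(x-100,max(0,y-80))
E
```

```text
time_s: 27.88
position: [0.4766, -0.1962, 0.1381]
tool_rot: [-1.636, -2.681, 0.002]
wrist_force: [-0.3, -1.3, -0.5]
opening: 0.0452
grip_force: 0.0
time_s: 28.62
position: [0.4767, -0.196, 0.1381]
tool_rot: [-0.281, -3.128, 0.001]
wrist_force: [-0.1, -0.1, 0.3]
opening: 0.045
grip_force: 0.0
t 28.62 tcp [ 0.4767 -0.196   0.1381] ydir 79.73 q6 -1.885 | toolshift [-0.001   0.0079  0.0451] twist [-0.0005 -0.0013 -0.0134] wf [-0.1 -0.1  0.3]
[331.5196494  244.62397606]
(290, 210, 121, 104)
[np.float64(-29.4), np.float64(-16.9), np.float64(-4.3), np.float64(8.2), np.float64(20.8)]
[np.float64(-29.9), np.float64(-17.0), np.float64(-4.2), np.float64(8.7), np.float64(21.6)]
231 164
```

View pics/w6.png

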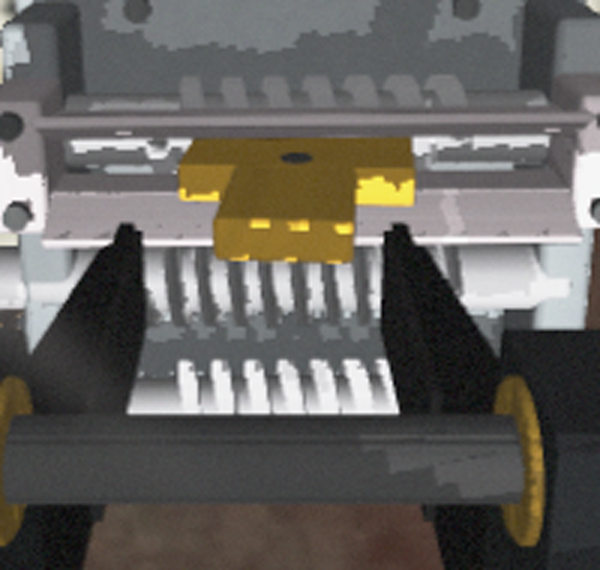

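This view shows leaf 2 still leaning slightly in the slot: tab top edge at crop x 215–355, comb at 180–413. The front screw's crests are spaced ~42 px, against ~30 and ~35 for the stored ones, so the front pitch is the coarsest. I'll grip the tab by its ends.

```bash
python3 -m pendant '[{"offset":[-0.001,0.0045,0.01],"twist":[0,0,-0.013],"hand":0.045},{"offset":[0,0,0.02],"twist":[0,0,0],"hand":0.045},{"offset":[0,0,0.013],"twist":[0,0,0],"hand":0.045},{"offset":[0,0,0.0],"twist":[0,0,0],"hand":0.045},{"offset":[0,0,0],"twist":[0,0,0],"hand":0.036},{"offset":[0,0,0],"twist":[0,0,0],"hand":0.02},{"offset":[0,0,0],"twist":[0,0,0],"hand":0.02},{"offset":[0,0,0],"twist":[0,0,0],"hand":0.02}]' 12
python3 -c "
from h import *
go(O+U*-.004+[0,0,.093],np.radians(80.5))"
```

```text
time_s: 29.68
position: [0.4796, -0.1913, 0.0964]
tool_rot: [0.257, 3.13, 0.0]
wrist_force: [0.3, 2.1, 2.4]
opening: 0.0313
grip_force: 11.8
t 29.68 tcp [ 0.4796 -0.1913  0.0964] ydir 80.61 q6 -1.891 | toolshift [0.001  0.0027 0.0034] twist [0.0003 0.0012 0.0019] wf [0.3 2.1 2.4]
```

```bash
python3 -m pendant '[{"offset":[0,0,-0.004],"twist":[0,0,0],"hand":0.02},{"offset":[0,0,-0.004],"twist":[0,0,0],"hand":0.02},{"offset":[0,0,0],"twist":[0,0,0],"hand":0.02}]' 20;  python3 -m pendant '[{"offset":[0,0,0.003],"twist":[0,0,0],"hand":0.02},{"offset":[0,0,0.002],"twist":[0,0,0],"hand":0.02},{"offset":[0,0,0],"twist":[0,0,0],"hand":0.02}]';python3 -m pendant '[{"offset":[0,0,0.001],"twist":[0,0,0],"hand":0.02},{"offset":[0,0,0],"twist":[0,0,0],"hand":0.02}]'
```

```text
time_s: 30.05
position: [0.4793, -0.1917, 0.1041]
tool_rot: [0.257, 3.13, -0.001]
wrist_force: [0.6, -0.2, 0.2]
opening: 0.031
grip_force: 19.4
time_s: 30.42
position: [0.4787, -0.1912, 0.0981]
tool_rot: [-0.257, -3.13, -0.001]
wrist_force: [0.6, -0.9, -0.7]
opening: 0.0314
grip_force: 19.4
time_s: 30.68
position: [0.479, -0.1914, 0.0976]
tool_rot: [-0.257, -3.131, -0.0]
wrist_force: [-0.2, 0.3, -0.7]
opening: 0.0312
grip_force: 19.4
```

```bash
python3 -m pendant '[{"offset":[0,0,0.001],"twist":[0,0,0],"hand":0.02},{"offset":[0,0,0],"twist":[0,0,0],"hand":0.02}]';python3 -m pendant '[{"offset":[0,0,0.001],"twist":[0,0,0],"hand":0.02},{"offset":[0,0,0],"twist":[0,0,0],"hand":0.02}]';python3 -m pendant '[{"offset":[0,0,0.001],"twist":[0,0,0],"hand":0.02},{"offset":[0,0,0],"twist":[0,0,0],"hand":0.02}]'
python3 - <<'E'
from h import *
c=camera("wrist"); h=cv2.cvtColor(c["frame"],cv2.COLOR_BGR2HSV); m=cv2.inRange(h,(18,110,40),(38,255,255))
go(O,np.radians(80.5))
q=proj(c,[P(y,z,0,-.007,.055)-NX*.005 for y,z in((-.029,.03),(.029,.03),(-.015,.064),(.015,.064))]).round(1); print(q.tolist())
for r in range(int(q[:,1].min())-14,int(q[:,1].max())+8,3):
    x=np.where(m[r,260:400])[0]+260; print(r,x.min() if len(x) else None,x.max() if len(x) else None,len(x),end=" | ")
E
```

```text
time_s: 30.92
position: [0.4793, -0.1915, 0.0971]
tool_rot: [0.257, 3.13, -0.0]
wrist_force: [-0.2, 0.2, 1.9]
opening: 0.031
grip_force: 19.5
time_s: 31.18
position: [0.4798, -0.1916, 0.0967]
tool_rot: [0.257, 3.129, -0.001]
wrist_force: [0.1, 0.6, 4.9]
opening: 0.0313
grip_force: 19.6
time_s: 31.42
position: [0.4803, -0.1918, 0.0964]
tool_rot: [0.257, 3.128, -0.001]
wrist_force: [-0.0, 0.6, 8.5]
opening: 0.0312
grip_force: 19.7
t 31.48 tcp [ 0.4803 -0.1918  0.0964] ydir 80.61 q6 -1.891 | toolshift [0.002  0.0071 0.0964] twist [-0.0004  0.0028  0.002 ] wf [-0.6  1.4  7.5]
[[270.8, 237.7], [367.7, 237.9], [289.4, 264.3], [349.6, 264.4]]
223 None None 0 | 226 282 368 87 | 229 280 368 89 | 232 278 369 81 | 235 277 369 82 | 238 276 370 94 | 241 276 370 79 | 244 276 370 79 | 247 291 370 67 | 250 292 369 64 | 253 293 369 60 | 256 291 346 56 | 259 290 346 57 | 262 288 346 59 | 265 287 346 60 | 268 287 345 59 | 271 288 345 58 |
```

```bash
python3 -m pendant '[{"offset":[0,0,-0.01],"twist":[0,0,0],"hand":0.02},{"offset":[0,0,-0.03],"twist":[0,0,0],"hand":0.02},{"offset":[0,0,-0.03],"twist":[0,0,0],"hand":0.02},{"offset":[0,0,0],"twist":[0,0,0],"hand":0.02}]'
cat >> h.py <<'E'
def spec(c,p0,p1,offs,lo=8,hi=14):
    """pitch spectrum (mm) of grey profiles along lines p0-p1 shifted by image rows offs; returns strongest"""
    g=cv2.cvtColor(c["frame"],cv2.COLOR_BGR2GRAY).astype(np.float32); L=np.linalg.norm(p1-p0)*1e3; t=np.linspace(0,1,400)
    pit=np.arange(lo,hi,.1); res=[]
    for o in offs:
        q=proj(c,p0+(p1-p0)*t[:,None]).astype(np.float32); v=cv2.remap(g,q[:,:1].T.copy(),(q[:,1:].T+o).astype(np.float32),cv2.INTER_LINEAR)[0]
        v=v-np.polyval(np.polyfit(t,v,2),t); a=abs(np.exp(-2j*np.pi*np.outer(1/pit,t*L))@(v*np.hanning(400))); res.append((int(a.max()),o,round(pit[a.argmax()],1)))
    return sorted(res,reverse=True)[:6]
E
python3 - <<'E'
from h import *
c=np.load("w6.npy",allow_pickle=True).item()
print("front",spec(c,O-U*.04-NX*.013+[0,0,.047],O+U*.03-NX*.013+[0,0,.047],range(-14,15,2)))
for x in(.046,.092): print(x,spec(c,O-U*.04+NX*x+[0,0,.054],O+U*.03+NX*x+[0,0,.054],range(-14,15,2)))
c=camera("wrist"); np.save("w7.npy",c,allow_pickle=True)
p,r,s=tool(); M=r.as_matrix(); print(p,s["opening"])
b=p+[0,0,-.0395]-M[:,0]*.005*(1 if (np.array(c["xyz"])-p)@M[:,0]<0 else -1)
print("leaf",spec(c,b-M[:,1]*.029,b+M[:,1]*.029,range(-14,15,1)), proj(c,[b-M[:,1]*.029,b+M[:,1]*.029]).round().tolist())
h=cv2.cvtColor(c["frame"],cv2.COLOR_BGR2HSV); m=cv2.inRange(h,(15,90,40),(40,255,255)); q=proj(c,[b-M[:,1]*.029,b+M[:,1]*.029]).round().astype(int)
for r_ in range(q[0,1]-10,q[0,1]+14,1): print(r_,"".join("#" if v else "." for v in m[r_,q[:,0].min()-8:q[:,0].max()+8]))
E
```

```text
time_s: 31.98
position: [0.4804, -0.1921, 0.1671]
tool_rot: [0.257, 3.127, -0.003]
wrist_force: [-0.1, -0.0, -0.5]
opening: 0.0314
grip_force: 19.4
front [(1805, 0, np.float64(11.8)), (1267, -2, np.float64(11.6)), (1227, -4, np.float64(11.6)), (1176, 2, np.float64(11.9)), (637, 4, np.float64(11.9)), (601, -6, np.float64(11.6))]
0.046 [(7958, -4, np.float64(8.9)), (7881, -6, np.float64(9.0)), (7788, -2, np.float64(8.9)), (7675, 0, np.float64(8.8)), (7222, -8, np.float64(9.0)), (7013, 2, np.float64(8.8))]
0.092 [(4519, -14, np.float64(10.4)), (2826, -12, np.float64(10.5)), (1632, -10, np.float64(10.5)), (957, -8, np.float64(10.4)), (82, 0, np.float64(10.9)), (76, 2, np.float64(10.4))]
[ 0.47928778 -0.19156744  0.16501041] 0.03129153632480302
leaf [(3888, 1, np.float64(10.5)), (2859, 2, np.float64(10.5)), (2655, 0, np.float64(10.5)), (1102, 3, np.float64(11.1)), (1022, 13, np.float64(13.9)), (1011, 12, np.float64(13.9))] [[277.0, 221.0], [362.0, 221.0]]
211 .....................................................................................................
212 .........................
[... 1708 characters left out ...]
###############################################################.
229 ............########################################################################################.
230 ...........##########################################################################################
231 ...........##########################################################################################
232 ..........###########################################################################################
233 ..........#######################################..........##########################################
234 .........#######################################............#########################################
```

The toothline is clearly readable. Leaf 2 has pitch ≈10.5 mm, the front screw ≈11.8 mm, and the stored screws ≈9.0 and 10.4 mm, so leaf 2 does not fit. It goes back to the middle slot.

```bash
python3 -c "
from h import *
go([.5115,.1125,.165],np.radians(86.6))"
```

```text
t 32.02 tcp [ 0.4793 -0.1916  0.165 ] ydir 80.62 q6 -1.891 | toolshift [ 1.780e-02  3.053e-01 -2.000e-04] twist [-0.0006  0.0013 -0.1044] wf [ 1.1  0.3 -1. ]
```

```bash
python3 -m pendant '[{"offset":[0.002,0.035,0],"twist":[0,0,0],"hand":0.02},{"offset":[0.0035,0.06,0],"twist":[0,0,0],"hand":0.02},{"offset":[0.0035,0.06,0],"twist":[0,0,0],"hand":0.02},{"offset":[0.0035,0.06,0],"twist":[0,0,0],"hand":0.02},{"offset":[0.0035,0.06,0],"twist":[0,0,0],"hand":0.02},{"offset":[0.0018,0.0303,0],"twist":[0,0,-0.104],"hand":0.02},{"offset":[0,0,0.03],"twist":[0,0,0],"hand":0.02},{"offset":[0,0,0],"twist":[0,0,0],"hand":0.02}]'
python3 -c "
from h import *
go([.5115,.1125,.05],np.radians(86.6))"
```

```text
time_s: 33.02
position: [0.5078, 0.1128, 0.1298]
tool_rot: [-0.092, -3.131, 0.002]
wrist_force: [0.0, -0.4, -0.5]
opening: 0.0312
grip_force: 19.4
t 33.02 tcp [0.5078 0.1128 0.1298] ydir 86.63 q6 -1.396 | toolshift [-0.0044  0.0001  0.0798] twist [-0.0017 -0.0091  0.0005] wf [ 0.  -0.4 -0.5]
```

```bash
python3 -m pendant '[{"offset":[-0.0036,0,0.01],"twist":[0,0,0],"hand":0.02},{"offset":[0,0,0.03],"twist":[0,0,0],"hand":0.02},{"offset":[0,0,0.02],"twist":[0,0,0],"hand":0.02},{"offset":[0,0,0.008],"twist":[0,0,0],"hand":0.02},{"offset":[0,0,0.005],"twist":[0,0,0],"hand":0.02},{"offset":[0,0,0],"twist":[0,0,0],"hand":0.02}]'
```

```text
time_s: 33.78
position: [0.5149, 0.1124, 0.0619]
tool_rot: [-0.094, -3.14, 0.0]
wrist_force: [-1.0, -0.1, -1.6]
opening: 0.0311
grip_force: 19.4
```

```bash
python3 -c "
from h import *
go([.5115,.1125,.05],np.radians(86.6))"
```

```text
t 33.77 tcp [0.5149 0.1124 0.0619] ydir 86.56 q6 -1.398 | toolshift [ 0.0034 -0.0001  0.0119] twist [-0.     -0.0001 -0.0007] wf [-1.  -0.1 -1.6]
```

```bash
python3 -m pendant '[{"offset":[0.0032,0,0],"twist":[0,0,0],"hand":0.02},{"offset":[0,0,0.004],"twist":[0,0,0],"hand":0.02},{"offset":[0,0,0.004],"twist":[0,0,0],"hand":0.02},{"offset":[0,0,0.002],"twist":[0,0,0],"hand":0.02},{"offset":[0,0,0.001],"twist":[0,0,0],"hand":0.02},{"offset":[0,0,0],"twist":[0,0,0],"hand":0.02}]'
```

```text
time_s: 34.52
position: [0.5129, 0.1132, 0.052]
tool_rot: [0.094, 3.138, 0.002]
wrist_force: [0.3, 1.4, 5.4]
opening: 0.0311
grip_force: 19.5
```

```bash
python3 -m pendant '[{"offset":[0,0,0.001],"twist":[0,0,0],"hand":0.02},{"offset":[0,0,0],"twist":[0,0,0],"hand":0.02}]'; python3 -m pendant '[{"offset":[0,0,0],"twist":[0,0,0],"hand":0.033},{"offset":[0,0,0],"twist":[0,0,0],"hand":0.033},{"offset":[0,0,0],"twist":[0,0,0],"hand":0.04},{"offset":[0,0,0],"twist":[0,0,0],"hand":0.045},{"offset":[0,0,0],"twist":[0,0,0],"hand":0.045}]'
python3 - <<'E'
from h import *
c=camera("wrist"); h=cv2.cvtColor(c["frame"],cv2.COLOR_BGR2HSV); m=cv2.inRange(h,(24,110,40),(38,255,255))
p,r,s=tool();M=r.as_matrix();ctr=np.array([.5115,.1125,.008]); 
f=lambda y,z,zo:ctr+M[:,1]*y+[0,0,z+zo]+M[:,0]*.005
for zo in(0,.003): print(proj(c,[f(y,z,zo) for y,z in((-.029,.03),(.029,.03),(-.015,.064),(.015,.064))]).round(1).tolist())
q=proj(c,[f(-.029,.03,0),f(.029,.064,0)]).astype(int)
for r_ in range(q[:,1].min()-16,q[:,1].max()+12,2): print(r_,"".join("#" if v else "." for v in m[r_,q[:,0].min()-8:q[:,0].max()+12]))
E
```

```text
time_s: 34.78
position: [0.5134, 0.1137, 0.0516]
tool_rot: [0.094, 3.137, 0.003]
wrist_force: [-0.4, 3.4, 8.2]
opening: 0.0308
grip_force: 19.7
time_s: 35.4
position: [0.5115, 0.1126, 0.0495]
tool_rot: [-0.094, -3.14, 0.0]
wrist_force: [0.4, -0.5, 0.4]
opening: 0.0445
grip_force: 0.0
[[270.6, 240.7], [367.2, 240.7], [289.2, 267.5], [349.1, 267.5]]
[[269.9, 242.7], [368.0, 242.7], [288.6, 270.4], [349.6, 270.4]]
224 ...............................................................................................................................
226 ...............................................................................................................................
228 ...............................................................................................................................
230 ...............................................................................................................................
232 ...............................................................................................................................
234 .....................
[... 2310 characters left out ...]
........................................
270 ...............................................................................................................................
272 ...............................................................................................................................
274 ...............................................................................................................................
276 ...............................................................................................................................
278 ...............................................................................................................................
```

```bash
python3 - <<'E'
from h import *
c=camera("wrist"); np.save("w8.npy",c,allow_pickle=True); h=cv2.cvtColor(c["frame"],cv2.COLOR_BGR2HSV); m=cv2.inRange(h,(19,90,40),(38,255,255))
for r_ in range(224,284,3): print(r_,"".join("#" if v else "." for v in m[r_,260:380]))
E
```

```text
224 ........................................................................................................................
227 ...................######################################################################################...............
230 ..................########################################################################################..............
233 .................##########################################......##########################################.............
236 ................########################################...........#########################################............
239 ................######################################################################################.....###..........
242 ..................#################################################################################.........##..........
245 ..................#################################################################################.....................
248 ..................##############################################################################
[... 699 characters left out ...]
##############################################.............................
269 .................................###########################################################............................
272 .................................###########################################################............................
275 .................................###########################################################............................
278 .................................###########################################################............................
281 ..................................#########################################################.............................
```

Leaf 2 stands level in the middle slot. On to leaf 3.

```bash
python3 -m pendant '[{"offset":[0,0,-0.03],"twist":[0,0,0],"hand":0.045},{"offset":[0,0.02,-0.03],"twist":[0,0,0],"hand":0.045},{"offset":[0,0.04,0],"twist":[0,0,0],"hand":0.045},{"offset":[0,0.0235,0],"twist":[0,0,0],"hand":0.045},{"offset":[0,0,0],"twist":[0,0,0],"hand":0.045}]'
python3 - <<'E'
from h import *
go([.5163,.1955,.0485],np.radians(86.6))
c=camera("wrist"); h=cv2.cvtColor(c["frame"],cv2.COLOR_BGR2HSV); m=cv2.inRange(h,(19,90,40),(38,255,255))
print(proj(c,[[.5163,.1955,.072]]).round())
for r_ in range(190,284,6): print(r_,"".join("#" if v else "." for v in m[r_,260:380]))
E
```

```text
time_s: 36.12
position: [0.5166, 0.1972, 0.1098]
tool_rot: [0.09, 3.14, 0.0]
wrist_force: [-0.0, -0.9, 0.5]
opening: 0.0451
grip_force: 0.0
t 36.12 tcp [0.5166 0.1972 0.1098] ydir 86.71 q6 -1.246 | toolshift [ 0.0002 -0.0017  0.0613] twist [0.     0.0002 0.0019] wf [-0.  -0.9  0.5]
[[317. 232.]]
190 ........................................................................................................................
196 ........................................................................................................................
202 ...................####..####################################################################....##.........######......
208 ..#############.......########################################################################...##....#############....
214 ..#############......###########################################################################......#############.....
220 ......................#########################################################################.........................
226 .....................................############
[... 496 characters left out ...]
...........................................................................
256 ........................................................................................................................
262 ........................................................................................................................
268 ........................................................................................................................
274 ........................................................................................................................
280 ........................................................................................................................
```

```bash
python3 -m pendant '[{"offset":[0,-0.001,0.02],"twist":[0,0,0],"hand":0.045},{"offset":[0,0,0.03],"twist":[0,0,0],"hand":0.045},{"offset":[0,0,0.011],"twist":[0,0,0],"hand":0.045},{"offset":[0,0,0],"twist":[0,0,0],"hand":0.036},{"offset":[0,0,0],"twist":[0,0,0],"hand":0.02},{"offset":[0,0,0],"twist":[0,0,0],"hand":0.02},{"offset":[0,0,0],"twist":[0,0,0],"hand":0.02}]' 15; python3 -m pendant '[{"offset":[0,0,-0.02],"twist":[0,0,0],"hand":0.02},{"offset":[0,0,-0.05],"twist":[0,0,0],"hand":0.02},{"offset":[0,0,-0.045],"twist":[0,0,0],"hand":0.02},{"offset":[0,0,0],"twist":[0,0,0],"hand":0.02}]'
cat >> h.py <<'E'
def held():
    c=camera("wrist"); p,r,s=tool(); M=r.as_matrix(); b=p+[0,0,-.0405]+M[:,0]*.005
    print("leaf",spec(c,b-M[:,1]*.029,b+M[:,1]*.029,range(-6,7,1))[:3]); h=cv2.cvtColor(c["frame"],cv2.COLOR_BGR2HSV); m=cv2.inRange(h,(15,90,40),(40,255,255)); q=proj(c,[b-M[:,1]*.029,b+M[:,1]*.029]).round().astype(int)
    for r_ in range(q[0,1]-6,q[0,1]+9): print(r_,"".join("#" if v else "." for v in m[r_,q[:,0].min()-8:q[:,0].max()+8]))
E
python3 -c "
from h import *
held()
go(O+U*.006+[0,0,.165],np.radians(80.5))"
```

```text
time_s: 37.05
position: [0.5171, 0.1952, 0.0494]
tool_rot: [0.094, 3.139, 0.001]
wrist_force: [-0.5, 1.1, 1.3]
opening: 0.0299
grip_force: 14.9
time_s: 37.55
position: [0.52, 0.1961, 0.1707]
tool_rot: [0.093, 3.129, 0.005]
wrist_force: [0.1, -0.2, -2.1]
opening: 0.0302
grip_force: 15.0
leaf [(1344, 4, np.float64(12.3)), (1111, 3, np.float64(12.1)), (878, 5, np.float64(12.4))]
213 ....................................................................................................
214 ....................................................................................................
215 ....................................................................................................
216 ....................................................................................................
217 ....................................................................................................
218 ....................................................................................................
219 .......................................................................................
[... 295 characters left out ...]
######..........########.........
223 ............#########........#########.........#########.........#########.........########.........
224 .........###############################################.........#########..##.....#########........
225 ........#######################################################################################.....
226 ........#######################################################################################.....
227 .......#########################################################################################....
t 37.6 tcp [0.5182 0.1956 0.1674] ydir 86.58 q6 -1.247 | toolshift [ 0.0152 -0.3757  0.0016] twist [0.0022 0.0058 0.1061] wf [-0.3 -0.3 -0.3]
```

Leaf 3's teeth measure ≈12 mm pitch, which matches the front screw (~11.8), and it is held square (opening 30.0 mm). I'll take it to the slot.

```bash
python3 -m pendant '[{"offset":[0.0014,-0.035,0],"twist":[0,0,0],"hand":0.02},{"offset":[0.0024,-0.06,0],"twist":[0,0,0],"hand":0.02},{"offset":[0.0024,-0.06,0],"twist":[0,0,0],"hand":0.02},{"offset":[0.0024,-0.06,0],"twist":[0,0,0],"hand":0.02},{"offset":[0.0024,-0.06,0],"twist":[0,0,0],"hand":0.02},{"offset":[0.0024,-0.06,0],"twist":[0,0,0],"hand":0.02},{"offset":[0.0018,-0.0407,0],"twist":[0,0,0.106],"hand":0.02},{"offset":[0,0,0],"twist":[0,0,0],"hand":0.02}]';python3 -m pendant '[{"offset":[0,0,0.008],"twist":[0,0,0],"hand":0.02},{"offset":[0,0,0.0],"twist":[0,0,0],"hand":0.02}]'
python3 -c "
from h import *
go(O+U*.006+[0,0,.1],np.radians(80.5))"
```

```text
time_s: 38.6
position: [0.4776, -0.1809, 0.1622]
tool_rot: [-0.267, -3.127, -0.001]
wrist_force: [0.6, -0.2, -1.3]
opening: 0.0298
grip_force: 15.0
time_s: 38.85
position: [0.4781, -0.1774, 0.1539]
tool_rot: [-0.257, -3.128, -0.002]
wrist_force: [-0.7, -0.0, -0.4]
opening: 0.0298
grip_force: 15.0
t 38.85 tcp [ 0.4781 -0.1774  0.1539] ydir 80.62 q6 -1.868 | toolshift [-0.0029 -0.0008  0.0539] twist [ 0.0011 -0.003   0.002 ] wf [-0.7 -0.  -0.4]
```

```bash
python3 -m pendant '[{"offset":[-0.0018,0,0.014],"twist":[0,0,0],"hand":0.02},{"offset":[0,0,0.02],"twist":[0,0,0],"hand":0.02},{"offset":[0,0,0.01],"twist":[0,0,0],"hand":0.02},{"offset":[0,0,0.005],"twist":[0,0,0],"hand":0.02},{"offset":[0,0,0],"twist":[0,0,0],"hand":0.02}]'
python3 -c "
from h import *
go(O+U*.006+[0,0,.1],np.radians(80.5))"
```

```text
time_s: 39.48
position: [0.4806, -0.1793, 0.1062]
tool_rot: [-0.26, -3.13, -0.0]
wrist_force: [0.6, 0.1, -0.1]
opening: 0.03
grip_force: 15.0
t 39.48 tcp [ 0.4806 -0.1793  0.1062] ydir 80.5 q6 -1.867 | toolshift [0.     0.0007 0.0062] twist [ 0.0002 -0.0006  0.    ] wf [ 0.6  0.1 -0.1]
```

```bash
python3 -m pendant '[{"offset":[0,0,0.003],"twist":[0,0,0],"hand":0.02},{"offset":[0,0,0.003],"twist":[0,0,0],"hand":0.02},{"offset":[0,0,0.002],"twist":[0,0,0],"hand":0.02},{"offset":[0,0,0.001],"twist":[0,0,0],"hand":0.02},{"offset":[0,0,0],"twist":[0,0,0],"hand":0.02}]';python3 -m pendant '[{"offset":[0,0,0.001],"twist":[0,0,0],"hand":0.02},{"offset":[0,0,0],"twist":[0,0,0],"hand":0.02}]';python3 -m pendant '[{"offset":[0,0,0.001],"twist":[0,0,0],"hand":0.02},{"offset":[0,0,0],"twist":[0,0,0],"hand":0.02}]'
```

```text
time_s: 40.1
position: [0.4807, -0.1793, 0.0976]
tool_rot: [-0.26, -3.131, -0.0]
wrist_force: [0.1, -0.4, -2.1]
opening: 0.03
grip_force: 15.0
time_s: 40.35
position: [0.4807, -0.1793, 0.0966]
tool_rot: [-0.26, -3.131, -0.0]
wrist_force: [0.4, -0.3, -1.4]
opening: 0.0302
grip_force: 15.0
time_s: 40.6
position: [0.4811, -0.1794, 0.0962]
tool_rot: [0.26, 3.13, -0.0]
wrist_force: [-0.0, 0.9, 1.8]
opening: 0.0298
grip_force: 15.0
```

Crest contact is at 0.0962, as expected. I'll add ~1 mm of command depth (~6 N) and slide slowly in -y.

```bash
python3 -m pendant '[{"offset":[0,0,0.001],"twist":[0,0,0],"hand":0.02},{"offset":[0,-0.0005,0],"twist":[0,0,0],"hand":0.02},{"offset":[0,-0.0005,0],"twist":[0,0,0],"hand":0.02},{"offset":[0,-0.0005,0],"twist":[0,0,0],"hand":0.02}]';python3 -m pendant '[{"offset":[0,-0.0005,0],"twist":[0,0,0],"hand":0.02},{"offset":[0,-0.0005,0],"twist":[0,0,0],"hand":0.02},{"offset":[0,-0.0005,0],"twist":[0,0,0],"hand":0.02}]';python3 -m pendant '[{"offset":[0,-0.0005,0],"twist":[0,0,0],"hand":0.02},{"offset":[0,-0.0005,0],"twist":[0,0,0],"hand":0.02},{"offset":[0,-0.0005,0],"twist":[0,0,0],"hand":0.02}]'
```

```text
time_s: 41.1
position: [0.4814, -0.1802, 0.0959]
tool_rot: [0.26, 3.129, 0.003]
wrist_force: [1.0, 3.9, 6.7]
opening: 0.0295
grip_force: 15.0
time_s: 41.48
position: [0.4813, -0.1819, 0.0958]
tool_rot: [0.26, 3.129, 0.002]
wrist_force: [0.9, 3.3, 3.5]
opening: 0.03
grip_force: 15.0
time_s: 41.85
position: [0.4793, -0.1838, 0.0938]
tool_rot: [-0.26, -3.129, 0.0]
wrist_force: [0.1, 0.6, -0.1]
opening: 0.0297
grip_force: 15.0
```

It dropped in at y≈-0.1838 (z 0.0938, force ~0). I'll lower it gently home.

```bash
python3 -m pendant '[{"offset":[0,0,0.001],"twist":[0,0,0],"hand":0.02},{"offset":[0,0,0],"twist":[0,0,0],"hand":0.02}]';python3 -m pendant '[{"offset":[0,0,0.001],"twist":[0,0,0],"hand":0.02},{"offset":[0,0,0],"twist":[0,0,0],"hand":0.02}]';python3 -m pendant '[{"offset":[0,0,0.0005],"twist":[0,0,0],"hand":0.02},{"offset":[0,0,0],"twist":[0,0,0],"hand":0.02}]'
```

```text
time_s: 42.1
position: [0.4796, -0.1837, 0.093]
tool_rot: [-0.26, -3.13, -0.0]
wrist_force: [-0.4, 0.3, -1.0]
opening: 0.0299
grip_force: 15.0
time_s: 42.35
position: [0.4799, -0.1837, 0.0925]
tool_rot: [-0.26, -3.131, -0.0]
wrist_force: [-0.2, -0.2, -0.0]
opening: 0.0298
grip_force: 15.0
time_s: 42.6
position: [0.4801, -0.1838, 0.0923]
tool_rot: [0.26, 3.131, -0.0]
wrist_force: [0.4, 0.2, -0.2]
opening: 0.03
grip_force: 15.0
```

```bash
python3 -m pendant '[{"offset":[0,0,0.0006],"twist":[0,0,0],"hand":0.02},{"offset":[0,0,0],"twist":[0,0,0],"hand":0.02}]';python3 -m pendant '[{"offset":[0,0,0.0006],"twist":[0,0,0],"hand":0.02},{"offset":[0,0,0],"twist":[0,0,0],"hand":0.02}]'; python3 -m pendant '[{"offset":[0,0,0.0006],"twist":[0,0,0],"hand":0.02},{"offset":[0,0,0],"twist":[0,0,0],"hand":0.02}]'
```

```text
time_s: 42.85
position: [0.4802, -0.1838, 0.092]
tool_rot: [0.26, 3.13, -0.0]
wrist_force: [-1.5, -0.1, 2.5]
opening: 0.0294
grip_force: 15.0
time_s: 43.1
position: [0.4805, -0.1838, 0.092]
tool_rot: [0.26, 3.13, -0.0]
wrist_force: [-2.1, 1.5, 4.1]
opening: 0.0297
grip_force: 15.0
time_s: 43.35
position: [0.4807, -0.1838, 0.0918]
tool_rot: [0.26, 3.13, 0.0]
wrist_force: [-2.0, 1.6, 8.3]
opening: 0.0299
grip_force: 15.0
```

It bottomed 4.3–4.4 mm below the crest contact, so it is home. I'll release and check that it's level.

```bash
python3 -m pendant '[{"offset":[0,0,-0.0008],"twist":[0,0,0],"hand":0.02},{"offset":[0,0,0],"twist":[0,0,0],"hand":0.034},{"offset":[0,0,0],"twist":[0,0,0],"hand":0.045},{"offset":[0,0,0],"twist":[0,0,0],"hand":0.045},{"offset":[0,0,-0.01],"twist":[0,0,0],"hand":0.045},{"offset":[0,0,-0.03],"twist":[0,0,0],"hand":0.045},{"offset":[0,0,-0.004],"twist":[0,0,0],"hand":0.045},{"offset":[0,0,0],"twist":[0,0,0],"hand":0.045}]'
python3 - <<'E'
from h import *
c=camera("wrist"); np.save("w9.npy",c,allow_pickle=True)
o=np.load("w6.npy",allow_pickle=True).item(); print(c["xyz"]-o["xyz"])
p,r,s=tool(); y0=(p-O)@U
for zl in(.0505,.055): print(zl,proj(c,[P(y,z,0,.0012,zl)-NX*.005 for y,z in((-.029,.03),(.029,.03),(-.015,.03),(.015,.03),(-.015,.064),(.015,.064))]).round(1).tolist())
h=cv2.cvtColor(c["frame"],cv2.COLOR_BGR2HSV); m=cv2.inRange(h,(18,100,40),(38,255,255))
for r_ in range(200,262,2): print(r_,"".join("#" if v else "." for v in m[r_,265:385]))
E
```

```text
time_s: 44.35
position: [0.4801, -0.1839, 0.1354]
tool_rot: [0.26, 3.13, -0.0]
wrist_force: [-0.5, -0.1, -0.8]
opening: 0.0451
grip_force: 0.0
[ 0.00293479  0.01102692 -0.00289822]
0.0505 [[279.7, 216.5], [359.5, 216.5], [299.0, 216.5], [340.2, 216.5], [295.9, 234.1], [343.8, 234.1]]
0.055 [[279.0, 218.5], [360.3, 218.6], [298.6, 218.5], [340.6, 218.6], [295.5, 236.9], [344.3, 236.9]]
200 ........................................................................................................................
202 ........................................................................................................................
204 ........................................................................................................................
206 ........................................................................................................................
208 ........................................................................................................................
210 ................##################################.........########################
[... 2462 characters left out ...]
...........................................................................
252 ........................................................................................................................
254 ........................................................................................................................
256 ........................................................................................................................
258 ........................................................................................................................
260 ........................................................................................................................
```

The leaf is level: comb width 79–80 px and tab width 48 px, matching the home-height prediction (79.8/47.9) rather than on-crest (81.3/48.8). I'll raise clear and do a last check of the rack.

```bash
python3 -m pendant '[{"offset":[0,0,-0.04],"twist":[0,0,0],"hand":0.045},{"offset":[0.03,0,-0.04],"twist":[0,0,0],"hand":0.045},{"offset":[0.04,0,0],"twist":[0,0,0],"hand":0.045},{"offset":[0,0,0],"twist":[0,0,0],"hand":0.045}]'
python3 - <<'E'
from h import *
for n,box in(("top",(225,210,335,250)),("scene",(255,205,365,300))):
    s=camera(n); h=cv2.cvtColor(s["frame"],cv2.COLOR_BGR2HSV)
    m=cv2.inRange(h,(22,110,110),(38,255,255)); b=np.zeros_like(m);x0,y0,x1,y1=box;b[y0:y1,x0:x1]=m[y0:y1,x0:x1]
    print(n,[(cv2.boundingRect(k),cv2.contourArea(k)) for k in cv2.findContours(b,cv2.RETR_EXTERNAL,cv2.CHAIN_APPROX_NONE)[0] if cv2.contourArea(k)>8])
    o=cv2.imread(f"pics/{n}0.png"); hh=cv2.cvtColor(o,cv2.COLOR_BGR2HSV); m=cv2.inRange(hh,(22,110,110),(38,255,255)); b=np.zeros_like(m);b[y0:y1,x0:x1]=m[y0:y1,x0:x1]
    print(" before",[(cv2.boundingRect(k),cv2.contourArea(k)) for k in cv2.findContours(b,cv2.RETR_EXTERNAL,cv2.CHAIN_APPROX_NONE)[0] if cv2.contourArea(k)>8])
E
```

```text
time_s: 44.9
position: [0.4094, -0.1717, 0.2142]
tool_rot: [-0.262, -3.13, -0.0]
wrist_force: [-0.1, -0.2, 0.3]
opening: 0.0453
grip_force: 0.0
top [((300, 223, 22, 8), 29.0), ((270, 223, 21, 8), 23.5)]
 before [((300, 224, 21, 8), 16.5), ((270, 223, 22, 8), 38.5), ((240, 222, 22, 8), 86.5)]
scene [((303, 249, 6, 5), 11.5), ((320, 240, 5, 5), 9.5), ((331, 230, 6, 6), 12.5), ((308, 230, 13, 9), 36.0), ((336, 213, 11, 8), 29.5)]
 before [((271, 269, 6, 6), 17.5), ((290, 259, 6, 5), 13.5), ((303, 249, 6, 6), 13.5), ((275, 249, 15, 10), 44.0), ((320, 240, 5, 5), 11.0), ((332, 231, 6, 5), 12.5), ((308, 230, 13, 9), 35.5), ((336, 213, 12, 8), 29.0)]
```

Both other leaves stand in the rack exactly as before, so I'm handing in.

```bash
python3 -c "
from cell import order
print(order.job_done())"
```

```text
the job is handed in; nothing more can be done
None
```

I handed the job in at about 45 s: leaf 3 (the rack's far slot, pitch about 12 mm) is released and seated in the front screw's thread, about 4.3 mm below crest contact. The other two leaves stand back in the rack, measured force on the screw stayed under 12 N, and the tins, egg cup and tape roll were not touched. Leaf 1 (slid 14 mm without dropping) and leaf 2 (pitch about 10.5 mm) were ruled out less cleanly, because my first grip slipped on leaf 2 and may have slipped on leaf 1.

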